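Inspect and position-test a batch of desk clocks

TASK

First bring the tipped empty cradle level by its orange handle. Then take the two or three clocks in the order black, blue, red (skipping any that is not there): hold each upright at lens height over the white cross with its dial square to the lens for a second, turn it to show its back likewise, and stand it in a free pocket of the cradle with its dial towards the handle. When all are in, tilt the cradle 25 degrees handle up, hold two seconds, then 25 degrees handle down, hold two seconds, and bring it back level with the clocks still standing in their pockets; leave the other things on the bench where they are.

Things in the scene. Friction and masses are not known exactly. Their poses are not given: they have to be found in the camera images.
- clock_black_center (a point): Centre, half-way up, of the black desk clock (220 g or so): body 40 mm deep (x), 50 mm wide (y), on a plinth 48 x 54 mm and 10 mm high; 66 mm high in all, this point 33 mm above its underside. Its x axis points out of its back (steel disc), -x out of its white dial; z up. The two plain flanks (+y, -y) are 50 mm apart and can be gripped from above. Absent in some starts.
- clock_black_dial (a point): Point on the dial side of the black clock, 24 mm from its centre along its own -x.
- clock_blue_center (a point): Centre, half-way up, of the blue desk clock (220 g or so): body 40 mm deep (x), 50 mm wide (y), on a plinth 48 x 54 mm and 10 mm high; 66 mm high in all, this point 33 mm above its underside. Its x axis points out of its back (steel disc), -x out of its white dial; z up. The two plain flanks (+y, -y) are 50 mm apart and can be gripped from above. Absent in some starts.
- clock_blue_dial (a point): Point on the dial side of the blue clock, 24 mm from its centre along its own -x.
- clock_red_center (a point): Centre, half-way up, of the red desk clock (220 g or so): body 40 mm deep (x), 50 mm wide (y), on a plinth 48 x 54 mm and 10 mm high; 66 mm high in all, this point 33 mm above its underside. Its x axis points out of its back (steel disc), -x out of its white dial; z up. The two plain flanks (+y, -y) are 50 mm apart and can be gripped from above. Absent in some starts.
- clock_red_dial (a point): Point on the dial side of the red clock, 24 mm from its centre along its own -x.
- cradle (a joint): Tilt of the cradle, rad: 0 level, positive with the orange handle up, negative with it down; stops at 0.65 either way, 25 degrees = 0.436. Friction keeps it where it is left; moving it takes some 3 to 6 N at the handle. Starts tipped handle up.
- stand_pivot (a point): Middle of the cradle pivot, 125 mm above the bench; the fixed stand has the pivot along its y axis, the handle on its -x side; z up. Its two end posts stand at y = +138 and -138 mm, 143 mm high. White discs inside the posts carry a black tick at level and red ticks at 25 degrees up and down.
- cradle_handle (a point): Centre of the orange round handle bar, 14 mm thick and 110 mm long along y, 150 mm from the pivot along the cradle -x; turns with the cradle. Two steel side arms join its ends to the cradle.
- cradle_floor (a point): Centre of the floor of the cradle (5 mm below the pivot when level), axes turning with the cradle: x away from the handle, y along the pivot. Aluminium tray with three open pockets at y = -80, 0 and +80 mm, each 58 mm (x) by 64 mm (y), walls 20 mm above this floor, separated by rubber blocks 16 mm wide.
- inspect_spot (a point): The inspection spot, 100 mm above the bench, over the white cross on the black base plate (6 mm thick; it reaches 60 mm towards -x and 60 mm to either side) and 80 mm in front of the lens. Fixed; x points horizontally into the lens, z up. The camera head behind the lens is 75 mm wide and its top is 135 mm above the bench.
- loupe: Bystander: green plastic eye loupe, cone 42 mm wide, 36 mm high; origin at its underside or axis.
- case_ring: Bystander: plain steel ring, 74 mm wide, 35 mm high; origin at its underside or axis.
- pot: Bystander: white plastic jar, 60 mm wide and high; origin at its underside or axis.
- driver: Bystander: screwdriver lying on the bench; origin at its underside or axis.
- cushion: Bystander: black rubber casing cushion, 75 mm square, 22 mm high; origin at its underside or axis.
- oiler: Bystander: small amber bottle with red cap, 40 mm wide, 70 mm high; origin at its underside or axis.
Mind the look-alikes: they are no part of the job. Leave any purple look-alike of the part that bears clock_red_center alone. Of the things that look like the part that bears clock_blue_center, take the one that is farthest to the robot's left at the start.

How it is judged:
By the outcome, as a careful person would: the job done as asked, in the order asked, and still so for the second after the job is handed in, with the robot touching nothing.
Of clock_black, clock_blue, clock_red only 2 to 3 are there at a start; the rules pass over those that are not, and their reading is None.
At some moment in a run one of clock_black, clock_blue, clock_red may be knocked a few centimetres aside while the robot is not near it.
It also fails if it takes over 210 s, if anything falls off the work surface, if the arm or the gripper's body presses on something with over 40 N, if the wrist force passes 120 N, or if a joint passes its speed limit or range.

ROBOT

A 6-joint arm with a two-finger parallel gripper is mounted at the origin on the work surface. World frame = base frame: x ahead of the robot, y to its left, z up, the work surface at z = 0. Lengths are in m, angles in rad, forces in N, time in s.
With the tool pointing down it reaches from about 0.15 to 0.775 m from the base axis. Payload 6.1 kg.
Tool frame: the origin (TCP) lies between the finger pads; the fingertips stand 19 mm ahead of it and the grasp point (between the pads) is the TCP (bot.tips_ahead is the distance from the TCP to the fingertips, in m); z points along the fingers, y is the line along which they close (so a half turn about z gives the same grasp; the last joint's range is limited). The gripper opens to 85 mm and grips with 20 to 120 N. Pads are 22 mm wide; open, the fingers measure 114 mm over their backs; the gripper's body (76 mm by 85 mm) begins 54 mm behind the grasp point. The pads swing forward as they close: fully open they stand 13 mm farther back than shut.
Start: joints at [-1.126, 0.126, -0.04, 1.405, 0, 1.571], TCP at [0.226, -0.474, 0.25] pointing down, gripper open.
Joint ranges: [-2.72, 2.72], [-0.95, 1.95], [-1.27, 1.35], [-1.78, 2.02], [-1.46, 1.47], [-3.14, 3.14]. Speed limits (rad/s): [2.39, 2.39, 3.01, 3.14, 3.14, 3.14].

INTERFACE

Orientations are given as [roll, pitch, yaw] about the fixed x, y, z axes, in that order (R = Rz(yaw) Ry(pitch) Rx(roll)).
In Python, from bench import sensors, capture, camera_params, ticket, bot gives the robot as it stands.
- The arm moves only by the shell command python3 -m handwheel 'ROWS'. ROWS is a JSON object of lists of equal length, an entry for each row: "rot": the turn, a rotation vector about the world's x, y, z as a fraction of full scale, a list of three; "translation": the shift along the world's x, y, z as a fraction of full scale, a list of three; "grip": the closure, from -1 (fully open) to 1 (shut). In form: {"rot": [[rx, ry, rz], ...], "translation": [[tx, ty, tz], ...], "grip": [grip, ...]}. A call has exactly 10 rows; each row is the pose to reach, as a shift and turn from the pose commanded when the call began, turning the shorter way round; what a row does not reach only later rows make up. Full scale, the value 1, is 50 cm for a shift and 2 pi rad for a turn. A row lasts 1/10 s, in which the tool goes at most 50 mm and 8.59 degrees, less where a joint would pass 70% of its speed; a pose out of reach is approached as far as the arm can. A call with a number of a shift or a turn outside -1 to 1 is refused whole. A call with a gripper value outside its range is refused whole. The fingers move at their own pace and stop on an object; the grip force is fixed at half the most. Time passes only in rows, so rows that repeat a pose let the fingers close, or fill a call up. It gives the time, the measured TCP pose, the force, the opening and the grip force at its end, in the units of the state.
- sensors.get_obs(): the state, without advancing time (a new reading comes with each control period).
- capture(name): name is "side" or "top" or "wrist"; returns (picture, depth): 480x640x3 uint8, red, green, blue; 480x640 float32, m along the optical axis (not along the pixel's ray), 0 where there is no reading.
- camera_params(name): a dict with "fx", "fy", "cx", "cy" (pixels), "distortion" ([k1, k2, p1, p2, k3] as OpenCV has them; the pictures are not rectified), "R" (3x3) and "t" (3): a world point X has camera coordinates R X + t. Camera axes: x right, y down, z forward; pixel columns grow to the right and rows downward; lengths in m; the calibration is good to about 2 mm. A picture is of the moment at which its call begins: read the wrist's pose just before it. camera_params takes no time and is no camera call; for the wrist camera it gives the pose at the moment of the call.
- ticket.close_job(): hands the job in; it is judged then, once.
The state is a dict: "t": time; "q": joint angles; "qd": joint speeds; "joint_torque": joint torques, N m; "tool_pos": TCP position; "tool_rot": TCP orientation; "force": force on the tool from outside, world axes, zero at the start; "wrist_torque": the same for the moment, N m; "grip_width": finger opening in m; "grasp_force": force on a finger pad.
Only numpy, scipy, OpenCV 4.12 (cv2) and the standard library are available. Lean on these libraries where they do the work, as an engineer would, in place of code of your own. Each camera call takes 0.05 s, during which the arm holds its last target. There are 200 camera calls.

## Working session

There is one attempt and no reset: what is moved stays moved. The work goes in short steps, Python scripts to look and compute and a shell command to move; the robot and the scene stay as the last step left them, time stands still between calls to the robot, and variables do not carry over. Pictures are saved under pics/ and viewed, at most 14 in all, crops included, and the job is handed in when it is done.

```bash
ls; mkdir -p pics; cat > h.py <<'E'
import numpy as np, cv2
from bench import sensors, capture, camera_params, ticket, bot
def shot(name,tag):
    P=camera_params(name); im,d=capture(name)
    np.savez(f'pics/{tag}.npz',im=im,d=d,**{k:np.array(v) for k,v in P.items()})
    cv2.imwrite(f'pics/{tag}.png',im[:,:,::-1]); return im,d,P
def load(tag): return np.load(f'pics/{tag}.npz')
def pt(Z,u,v,depth=None,z=None):
    K=np.array([[Z['fx'],0,Z['cx']],[0,Z['fy'],Z['cy']],[0,0,1]],float)
    a=cv2.undistortPoints(np.array([[[u,v]]],float),K,np.array(Z['distortion'],float))[0,0]
    r=np.array([a[0],a[1],1]); R=np.array(Z['R']);t=np.array(Z['t'])
    if z is None:
        if depth is None:
            w=Z['d'][int(v)-1:int(v)+2,int(u)-1:int(u)+2]; w=w[w>0]; depth=np.median(w) if len(w) else np.nan
        return R.T@(r*depth-t)
    c=-R.T@t; dd=R.T@r; return c+dd*(z-c[2])/dd[2]
def cloud(Z):
    d=Z['d'];K=np.array([[Z['fx'],0,Z['cx']],[0,Z['fy'],Z['cy']],[0,0,1]],float)
    v,u=np.mgrid[:480,:640]; p=np.stack([u,v],-1).reshape(-1,1,2).astype(float)
    a=cv2.undistortPoints(p,K,np.array(Z['distortion'],float))[:,0]
    X=np.c_[a,np.ones(len(a))]*d.reshape(-1,1)
    W=(X-np.array(Z['t']))@np.array(Z['R']); W[d.ravel()==0]=np.nan
    return W.reshape(480,640,3)
E
python3 - <<'E'
from h import *
for n in('top','side'): 
    shot(n,n+'0'); P=camera_params(n); print(n,P)
print(sensors.get_obs())
E
```

```text
pics
top {'fx': 571.9748265377256, 'fy': 571.9748265377256, 'cx': 325.56078774800613, 'cy': 237.18652258826353, 'distortion': array([-0.1350913,  0.       ,  0.       ,  0.       ,  0.       ]), 'R': array([[-0.02767417, -0.99961634, -0.00114233],
       [-0.98323383,  0.02742664, -0.18027481],
       [ 0.18023698, -0.00386578, -0.98361562]]), 't': array([0.01155573, 0.43984265, 1.34341887])}
side {'fx': 607.2721754238291, 'fy': 607.2721754238291, 'cx': 313.7300682237043, 'cy': 231.6361385576416, 'distortion': array([-0.15418685,  0.        ,  0.        ,  0.        ,  0.        ]), 'R': array([[ 0.70133837, -0.7124485 ,  0.02327289],
       [-0.33592745, -0.35913234, -0.87073344],
       [ 0.62871077,  0.60286077, -0.49120429]]), 't': array([-0.29035208,  0.25146281,  1.36716825])}
{'t': 0.1, 'q': array([-1.12598926e+00,  1.26323322e-01, -4.04859621e-02,  1.40539727e+00,
       -9.31026505e-08,  1.57080982e+00]), 'qd': array([-2.80650307e-04, -1.90375546e-04,  3.45700433e-03,  5.81637723e-04,
        2.86745058e-05, -1.13571148e-03]), 'joint_torque': array([-1.00165085e-03, -4.36898446e+01,  3.53607917e+01,  1.35363056e-02,
       -7.04279933e-05,  1.25326667e-05]), 'tool_pos': array([ 0.22575633, -0.47361502,  0.24961405]), 'tool_rot': array([-3.14018242e+00,  1.12135890e-07,  4.44793574e-01]), 'force': array([ 0.64422486, -0.07248214,  0.0432174 ]), 'wrist_torque': array([-0.00510859, -0.08943534,  0.01242162]), 'grasp_force': 0.0, 'grip_width': 0.08520690259989394}
```

View pics/top0.png

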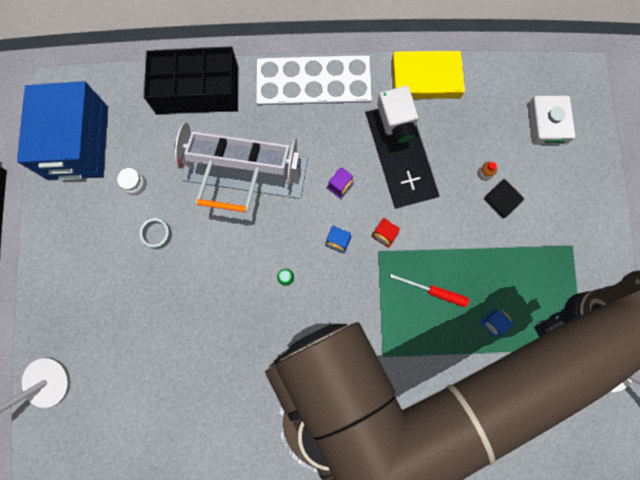

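View pics/side0.png

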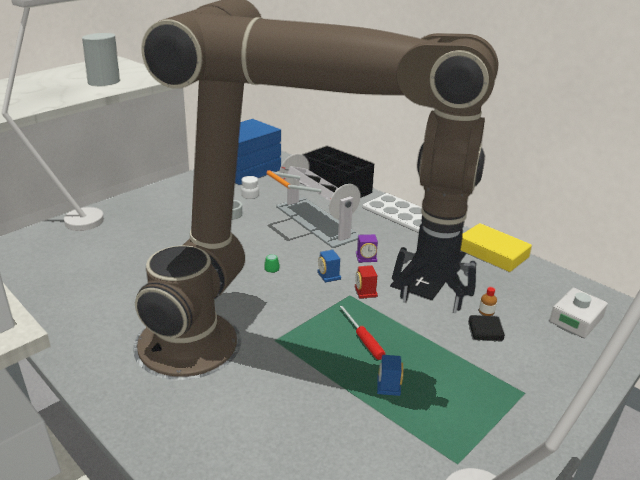

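Top view: blue candidates at (338,239) and (497,321, green mat, darker). The one farthest left (+y, image left) is (338,239), so I take that one. Red is at (386,232), the purple look-alike at (341,182) stays, and black is not visible so far. I'll confirm in a crop.

```bash
python3 - <<'E'
from h import *
Z=load('top0'); im=Z['im'][:,:,::-1]
a=cv2.resize(im[110:260,165:445],None,fx=2.85,fy=2.85,interpolation=cv2.INTER_CUBIC); cv2.imwrite('pics/c1.png',a)
W=cloud(Z)
for n,u,v in [('blue',338,233),('blue2',497,315),('red',387,226),('purple',341,175),('crossc',410,181),('handleL',199,203),('handleR',244,208),('postL',182,140),('postR',293,160),('cam',397,97),('lens',404,133),('loupe',285,275),('ring',155,222),('pot',128,176),('oiler',489,168),('cush',504,198),('floor',228,152)]:
    print(n,pt(Z,u,v).round(3))
E
```

```text
blue [ 0.445 -0.03   0.064]
blue2 [ 0.238 -0.398  0.066]
red [ 0.459 -0.148  0.064]
purple [ 0.588 -0.042  0.064]
crossc [ 0.585 -0.219  0.006]
handleL [0.498 0.277 0.184]
handleR [0.483 0.177 0.185]
postL [0.66  0.328 0.146]
postR [0.606 0.07  0.137]
cam [ 0.757 -0.18   0.135]
lens [ 0.67  -0.193  0.124]
loupe [0.351 0.099 0.035]
ring [0.495 0.425 0.017]
pot [0.604 0.485 0.059]
oiler [ 0.599 -0.409  0.06 ]
cush [ 0.531 -0.452  0.022]
floor [0.635 0.224 0.121]
```

View pics/c1.png

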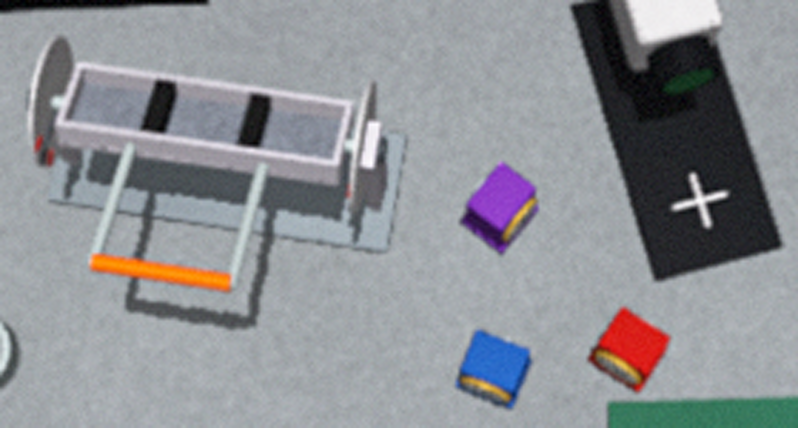

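Blue (c1 crop 495,367) has its gold-rimmed dial facing the robot. Red (628,350) faces the robot and slightly left, and purple (503,205) stays. Now fit the poses.

```bash
cat >> h.py <<'E'
def rect(P,n=''):
    P=P[np.isfinite(P).all(1)]; r=cv2.minAreaRect((P[:,:2]*1000).astype(np.float32))
    b=cv2.boxPoints(r); print(n,len(P),'c',np.round(r[0],1),'size',np.round(r[1],1),'zmed',np.median(P[:,2]).round(4))
    for i in range(2): 
        e=b[i+1]-b[i]; print('   edge',np.linalg.norm(e).round(1),'dir',np.degrees(np.arctan2(e[1],e[0])).round(1))
    return r
E
python3 - <<'E'
from h import *
Z=load('top0'); W=cloud(Z); im=Z['im']
hsv=cv2.cvtColor(im,cv2.COLOR_RGB2HSV)
def near(c,r): return np.hypot(W[...,0]-c[0],W[...,1]-c[1])<r
for n,c in [('blue',(.445,-.03)),('red',(.459,-.148))]:
    m=near(c,.05)&(W[...,2]>.058)&(W[...,2]<.072); rect(W[m],n)
    m2=near(c,.06)&(hsv[...,0]>15)&(hsv[...,0]<35)&(hsv[...,1]>120)&(W[...,2]>.01); print('  gold',np.nanmean(W[m2],0).round(3),m2.sum())
m=near((.49,.227),.1)&(hsv[...,0]<16)&(hsv[...,1]>180); rect(W[m],'handle'); 
P=W[m]; print(np.nanmedian(P[:,2]),np.nanpercentile(P[:,2],[10,50,90]))
# white cross
K=None
m=near((.585,-.219),.045)&(im.min(2)>170)
v,u=np.nonzero(m); Q=np.array([pt(Z,a,b,z=.006) for a,b in zip(u,v)]); print('cross',Q.mean(0),len(Q)); rect(Q,'cross')
# plate black
m=near((.60,-.215),.12)&(im.max(2)<45)&(W[...,2]<.012); v,u=np.nonzero(m); Q=np.array([pt(Z,a,b,z=.006) for a,b in zip(u,v)]); rect(Q,'plate')
m=near((.74,-.18),.07)&(W[...,2]>.125)&(W[...,2]<.145); rect(W[m],'camtop')
# tray + posts
m=near((.63,.2),.17)&(W[...,2]>.10)&(im.min(2)>100); rect(W[m],'tray')
for y in(.33,.07):
    m=near((.63,y),.06)&(W[...,2]>.135)&(W[...,2]<.15); print('post',y,np.nanmean(W[m],0),m.sum())
# stand base: corners
for c in [(182,181),(306,156),(301,197)]: print(c,pt(Z,*c,z=.004).round(3))
E
```

```text
blue 363 c [434.9 -29.8] size [49.7 45.5] zmed 0.0646
   edge 45.5 dir -23.5
   edge 49.7 dir 66.5
  gold [ 0.417 -0.023  0.056] 36
red 354 c [ 448.5 -146.8] size [49.7 45.9] zmed 0.0644
   edge 45.9 dir -35.3
   edge 49.7 dir 54.7
  gold [ 0.434 -0.135  0.056] 38
handle 137 c [493.1 228.2] size [107.6  14.3] zmed 0.1833
   edge 14.3 dir -9.6
   edge 107.6 dir 80.4
0.18327577105581982 [0.18043649 0.18327577 0.18655425]
cross [ 0.58764817 -0.21915493  0.006     ] 61
cross 61 c [ 588.2 -219.3] size [34.  34.6] zmed 0.006
   edge 34.6 dir -33.1
   edge 34.0 dir 56.9
plate 2503 c [ 622.8 -210.1] size [187.9 115.4] zmed 0.006
   edge 115.4 dir -76.4
   edge 187.9 dir 13.6
camtop 1160 c [ 727.6 -184.9] size [113.5  75.8] zmed 0.1338
   edge 75.8 dir -78.0
   edge 113.5 dir 12.0
tray 3438 c [584.9 213.6] size [295.9 201.6] zmed 0.1291
   edge 201.6 dir -10.9
   edge 295.9 dir 79.1
post 0.33 [0.63357849 0.31357941 0.14236803] 238
post 0.07 [0.60014202 0.07894025 0.1411367 ] 169
(182, 181) [0.603 0.362 0.004]
(306, 156) [0.659 0.043 0.004]
(301, 197) [0.551 0.058 0.004]
```

```bash
python3 -m handwheel '{"rot":[[0,0,0.01],[0,0,0.03],[0,0,0.05],[0,0,0.07],[0,0,0.09],[0,0,0.11],[0,0,0.13],[0,0,0.152],[0,0,0.152],[0,0,0.152]],"translation":[[0.01,0.03,0.01],[0.04,0.1,0.03],[0.07,0.18,0.04],[0.1,0.26,0.06],[0.13,0.34,0.07],[0.16,0.42,0.08],[0.19,0.5,0.1],[0.22,0.58,0.1],[0.25,0.66,0.1],[0.27,0.71,0.1]],"grip":[-1,-1,-1,-1,-1,-1,-1,-1,-1,-1]}'
python3 -m handwheel '{"rot":[[0,0,0],[0.002,0.01,0],[0.003,0.02,0],[0.005,0.03,0],[0.007,0.04,0],[0.009,0.05,0],[0.0096,0.0555,0],[0.0096,0.0555,0],[0.0096,0.0555,0],[0.0096,0.0555,0]],"translation":[[0.03,0.08,0],[0.07,0.16,0],[0.1,0.24,0],[0.14,0.32,0],[0.18,0.4,-0.01],[0.22,0.48,-0.03],[0.26,0.56,-0.05],[0.29,0.63,-0.07],[0.318,0.686,-0.096],[0.318,0.686,-0.096]],"grip":[-1,-1,-1,-1,-1,-1,-1,-1,-1,-1]}'
python3 - <<'E'
from h import *
print(sensors.get_obs()); shot('wrist','w1'); shot('top','top1')
a=cv2.imread('pics/w1.png');b=cv2.imread('pics/top1.png')
cv2.imwrite('pics/v1.png',np.hstack([cv2.resize(a,(400,300)),cv2.resize(b,(400,300))]))
E
```

```text
t: 1.1
tool_pos: [0.3611, -0.1166, 0.3002]
tool_rot: [3.142, -0.0, 1.402]
force: [0.9, -0.3, -0.1]
grip_width: 0.0855
grasp_force: 0.0
t: 2.1
tool_pos: [0.5204, 0.227, 0.2484]
tool_rot: [-2.784, 0.002, 1.403]
force: [-0.8, -1.2, 0.1]
grip_width: 0.0852
grasp_force: 0.0
{'t': 2.1, 'q': array([0.33040024, 0.46927162, 0.36138109, 1.78117137, 0.16685684,
       2.04205852]), 'qd': array([-0.04324231, -0.05910023, -0.02038419,  0.04431032, -0.03006179,
       -0.02509299]), 'joint_torque': array([  1.31961197, -62.93105364,  33.55806828,   2.79838018,
         0.74674046,   0.20116619]), 'tool_pos': array([0.5204175 , 0.22703666, 0.24838282]), 'tool_rot': array([-2.78356501e+00,  1.52080535e-03,  1.40337005e+00]), 'force': array([-0.82819639, -1.17006048,  0.10907829]), 'wrist_torque': array([-0.04256069, -0.3040632 ,  0.00801046]), 'grasp_force': 0.0, 'grip_width': 0.08517206384675777}
```

View pics/v1.png

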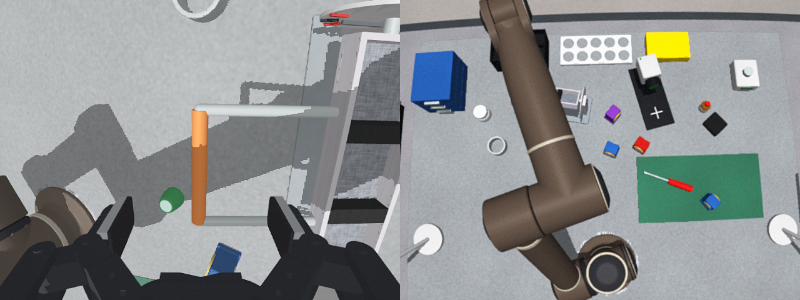

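The wrist view shows the orange bar (half-scale 200, 108–222) centred between the fingers. The top view of the areas the arm covered before shows no black clock, so the job is blue then red. Now refine the handle, clocks and lens yaw.

```bash
python3 - <<'E'
from h import *
Z=load('w1'); W=cloud(Z); hsv=cv2.cvtColor(Z['im'],cv2.COLOR_RGB2HSV)
m=(hsv[...,0]<18)&(hsv[...,1]>130)&(hsv[...,2]>90)&(np.abs(W[...,2]-.18)<.03); m[:,:340]&=True
P=W[m];P=P[np.isfinite(P).all(1)]; print(len(P),P.mean(0)); rect(P,'handle w')
s=P@np.array([.17,.985,0]); print(np.percentile(s,[1,50,99]), 'zpct',np.percentile(P[:,2],[5,50,95]))
for lo,hi in((.2,.4),(.6,.8)):
    q=P[(s>s.min()+lo*np.ptp(s))&(s<s.min()+hi*np.ptp(s))]; print(q.mean(0))
# tray top points: rim
T=load('top1');W=cloud(T);im=T['im'];hsv=cv2.cvtColor(im,cv2.COLOR_RGB2HSV)
near=lambda c,r: np.hypot(W[...,0]-c[0],W[...,1]-c[1])<r
for n,c in [('blue',(.435,-.03)),('red',(.449,-.148))]:
    m=near(c,.04)&(W[...,2]>.058)&(W[...,2]<.072); rect(W[m],n)
m=near((.74,-.18),.07)&(W[...,2]>.125)&(W[...,2]<.145); rect(W[m],'camtop')
E
```

```text
4330 [0.49490744 0.23145851 0.18274953]
handle w 4330 c [492.8 226.5] size [110.5  13. ] zmed 0.1833
   edge 13.0 dir -10.7
   edge 110.5 dir 79.3
[0.25411758 0.31461996 0.36093727] zpct [0.17851691 0.18334515 0.184922  ]
[0.48999948 0.20473649 0.18274573]
[0.49805312 0.24819002 0.18268654]
blue 359 c [435.4 -30.2] size [49.9 46.5] zmed 0.0646
   edge 46.5 dir -24.1
   edge 49.9 dir 65.9
red 352 c [ 448.3 -146.7] size [49.8 44.8] zmed 0.0647
   edge 44.8 dir -34.8
   edge 49.8 dir 55.2
camtop 1163 c [ 727.  -185.3] size [111.2  75.9] zmed 0.1338
   edge 75.9 dir -77.0
   edge 111.2 dir 13.0
```

```bash
python3 -m handwheel '{"rot":[[0,0,0],[0,0,0],[0,0,0],[0,0,0],[0,0,0],[0,0,0],[0,0,0],[0,0,0],[0,0,0],[0,0,0]],"translation":[[-0.01,0,-0.03],[-0.02,0,-0.06],[-0.03,0,-0.09],[-0.04,0.006,-0.12],[-0.054,0.006,-0.15],[-0.054,0.006,-0.15],[-0.054,0.006,-0.15],[-0.054,0.006,-0.15],[-0.054,0.006,-0.15],[-0.054,0.006,-0.15]],"grip":[-1,-1,-1,-1,-1,-1,-1,0.5,1,1]}'
python3 -m handwheel '{"rot":[[0,0,0],[0,0,0],[0,0,0],[0,0,0],[0,0,0],[0,0,0],[0,0,0],[0,0,0],[0,0,0],[0,0,0]],"translation":[[0,0,0],[0,0,0],[0,0,0],[0,0,0],[0,0,0],[0,0,0],[0,0,0],[0,0,0],[0,0,0],[0,0,0]],"grip":[1,1,1,1,1,1,1,1,1,1]}'
```

```text
t: 3.2
tool_pos: [0.4933, 0.2271, 0.1778]
tool_rot: [-2.789, -0.001, 1.4]
force: [-0.0, 0.4, -0.8]
grip_width: 0.0439
grasp_force: 0.0
t: 4.2
tool_pos: [0.4922, 0.2273, 0.1775]
tool_rot: [-2.786, -0.0, 1.4]
force: [-5.6, 1.4, 3.6]
grip_width: 0.0123
grasp_force: 58.4
```

```bash
python3 -m handwheel '{"rot":[[-0.0012,-0.007,0],[-0.0024,-0.014,0],[-0.0037,-0.021,0],[-0.0049,-0.028,0],[-0.0061,-0.035,0],[-0.0073,-0.0415,0],[-0.0085,-0.0485,0],[-0.0098,-0.0555,0],[-0.0098,-0.0555,0],[-0.0098,-0.0555,0]],"translation":[[-0.0045,0.0008,-0.0125],[-0.008,0.0014,-0.025],[-0.011,0.002,-0.038],[-0.0137,0.0024,-0.0512],[-0.016,0.0028,-0.064],[-0.0175,0.003,-0.077],[-0.0182,0.0032,-0.09],[-0.0184,0.0032,-0.104],[-0.0184,0.0032,-0.104],[-0.0184,0.0032,-0.104]],"grip":[1,1,1,1,1,1,1,1,1,1]}'
python3 - <<'E'
from h import *
print(sensors.get_obs()['force'],sensors.get_obs()['tool_pos']); shot('wrist','w2'); shot('side','side2')
Z=load('side2'); im=Z['im'][:,:,::-1]
a=cv2.resize(im[130:260,240:390],(520,450),interpolation=cv2.INTER_CUBIC)
cv2.imwrite('pics/v2.png',a)
E
```

```text
t: 5.2
tool_pos: [0.4829, 0.229, 0.1251]
tool_rot: [-3.14, 0.001, 1.4]
force: [-4.4, 3.5, -1.0]
grip_width: 0.0121
grasp_force: 59.8
[-4.38974458  3.52472644 -1.02344458] [0.48292147 0.22898534 0.12506165]
```

View pics/v2.png

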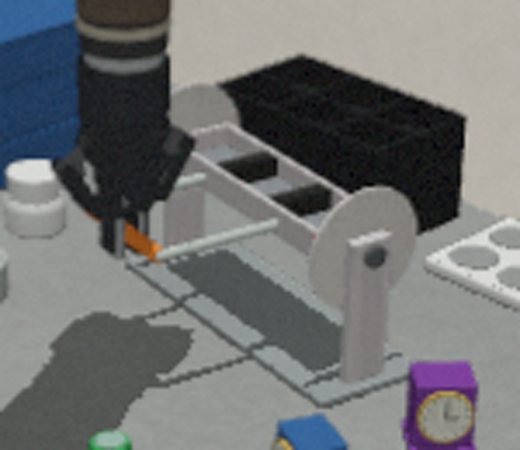

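The cradle looks about level in the crop (rim from 200,130 to 310,250). I'll release, back up, and measure the rim and pocket positions.

```bash
python3 -m handwheel '{"rot":[[0,0,0],[0,0,0],[0,0,0],[0,0,0],[0,0,0],[0,0,0],[0,0,0],[0,0,0],[0,0,0],[0,0,0]],"translation":[[0,0,0],[0,0,0],[0,0,0],[0,0,0],[0,0,0],[0,0,0.02],[0,0,0.06],[0,0,0.12],[0,0,0.18],[0,0,0.25]],"grip":[0.5,0,-0.5,-1,-1,-1,-1,-1,-1,-1]}'
python3 -m handwheel '{"rot":[[0,0,0],[0,0,0],[0,0,0],[0,0,0],[0,0,0],[0,0,0],[0,0,0],[0,0,0],[0,0,0],[0,0,0]],"translation":[[0,0,0.06],[0,-0.06,0.12],[0,-0.12,0.16],[0,-0.2,0.2],[0,-0.28,0.2],[0,-0.36,0.2],[-0.02,-0.44,0.2],[-0.06,-0.48,0.2],[-0.1,-0.52,0.2],[-0.1,-0.52,0.2]],"grip":[-1,-1,-1,-1,-1,-1,-1,-1,-1,-1]}'
python3 - <<'E'
from h import *
o=sensors.get_obs();print(o['tool_pos'],o['tool_rot'],o['q'])
shot('wrist','w3'); shot('top','top3')
T=load('top3'); W=cloud(T); a=np.radians(-9.8); ex=np.array([np.cos(a),np.sin(a)]);ey=np.array([-ex[1],ex[0]])
p=np.array([.631,.2045]); d=W[...,:2]-p; X=d@ex; Y=d@ey; Zz=W[...,2]
hsv=cv2.cvtColor(T['im'],cv2.COLOR_RGB2HSV)
m=(hsv[...,0]<18)&(hsv[...,1]>160)&(abs(X+.15)<.03)&(abs(Y)<.08); print('handle x,y,z',X[m].mean(),np.percentile(Y[m],[1,99]),np.median(Zz[m]),np.max(Zz[m]))
r=(abs(X)<.05)&(abs(Y)<.122)&(Zz>.132)&(Zz<.16)
for s in(-1,1):
    q=r&(X*s>.015); print('rim',s,q.sum(),np.median(X[q]),np.percentile(X[q],[2,98]),np.median(Zz[q]))
f=(abs(X)<.02)&(abs(abs(Y)-80e-3)<.02)
A=np.c_[X[f],Y[f],np.ones(f.sum())]; print('floor plane',np.linalg.lstsq(A,Zz[f],rcond=None)[0],f.sum())
print('rim Y ext',np.percentile(Y[r&(abs(X)>.02)],[0.5,99.5]))
b=(abs(X)<.02)&(abs(Y)<.06)&(Zz>.135); 
for s in(-1,1): q=b&(Y*s>0); print('block',s,q.sum(),np.median(Y[q]))
# yaw from rims
for s in(-1,1):
    q=r&(X*s>.015); print('rim yaw err deg',np.degrees(np.polyfit(Y[q],X[q],1)[0]))
E
```

```text
t: 6.3
tool_pos: [0.4833, 0.2285, 0.2518]
tool_rot: [-3.141, 0.002, 1.4]
force: [1.1, 0.0, 1.3]
grip_width: 0.0853
grasp_force: 0.0
t: 7.3
tool_pos: [0.4317, -0.033, 0.352]
tool_rot: [3.14, 0.002, 1.396]
force: [0.1, 0.4, -0.2]
grip_width: 0.0856
grasp_force: 0.0
[ 0.43168903 -0.03301031  0.35197689] [3.13954691e+00 1.65288631e-03 1.39646056e+00] [-0.07513947 -0.0277608   0.0218348   1.61851993 -0.00184735  1.6699892 ]
handle x,y,z -0.1509407904566944 [-0.05421911  0.05236159] 0.13143501985493955 0.1394601739665505
rim -1 425 -0.031012008293039985 [-0.03659156 -0.01624395] 0.13898324309803067
rim 1 391 0.02963225547161884 [0.0163341  0.03508239] 0.1383979023080033
floor plane [1.7327831  0.01052256 0.10011127] 701
rim Y ext [-0.11925826  0.11285851]
block -1 113 -0.04140873261159565
block 1 110 0.03701113500283297
rim yaw err deg 0.5974381629330398
rim yaw err deg 0.3940755059753533
```

View pics/top3.png

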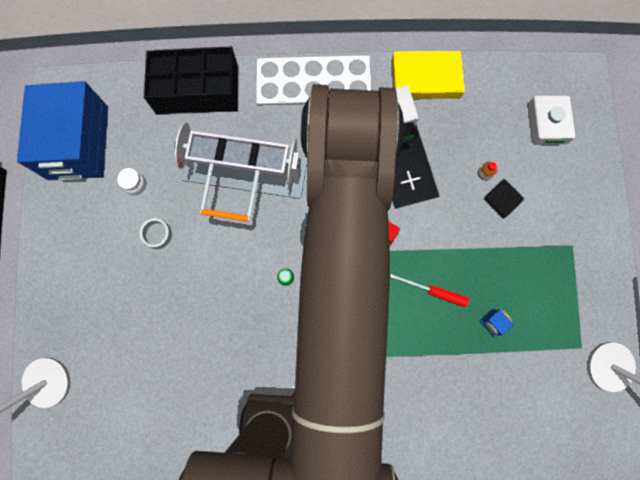

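Top view: cradle level (rims 189–296, 133–168), the other things are unmoved. Refine blue and red from the wrist camera, and the disc extents.

```bash
python3 - <<'E'
from h import *
T=load('top3'); W=cloud(T); a=np.radians(-10.2); ex=np.array([np.cos(a),np.sin(a)]);ey=np.array([-ex[1],ex[0]])
p=np.array([.630,.2026]); d=W[...,:2]-p; X=d@ex; Y=d@ey; Zz=W[...,2]
for s in(-1,1):
    m=(abs(X)<.06)&(Y*s>.116)&(Y*s<.16)&(Zz>.12); print(s,m.sum(),'Y',np.percentile(Y[m]*s,[1,10,50,90]).round(4),'Z',np.percentile(Zz[m],[50,90,99]).round(4))
    m&=Zz>.148; print('  high',m.sum(),np.percentile(Y[m]*s,[2,50,98]) if m.any() else '', np.percentile(X[m],[2,98]) if m.any() else '')
Z=load('w3'); W=cloud(Z); print('W range',np.nanmin(W[...,:2],axis=(0,1)),np.nanmax(W[...,:2],axis=(0,1)))
near=lambda c,r: np.hypot(W[...,0]-c[0],W[...,1]-c[1])<r
for n,c in [('blue',(.435,-.03)),('red',(.449,-.148))]:
    m=near(c,.045)&(W[...,2]>.058)&(W[...,2]<.075); rect(W[m],n) if m.sum()>50 else print(n,'none')
E
```

```text
-1 349 Y [0.1164 0.1175 0.133  0.1439] Z [0.1386 0.1725 0.1807]
  high 106 [0.12983623 0.13268516 0.13359619] [-0.04816196  0.04312145]
1 417 Y [0.1198 0.1257 0.1293 0.1313] Z [0.1452 0.1727 0.1803]
  high 194 [0.12793666 0.12963546 0.13312711] [-0.04315303  0.04579145]
W range [-0.22142235 -0.62312872] [0.90932797 0.23769341]
blue 1719 c [435.1 -31.1] size [50.3 44. ] zmed 0.0644
   edge 44.0 dir -23.6
   edge 50.3 dir 66.4
red 1384 c [ 449.3 -147.5] size [50.2 44.3] zmed 0.0644
   edge 44.3 dir -35.2
   edge 50.2 dir 54.8
```

View pics/w3.png

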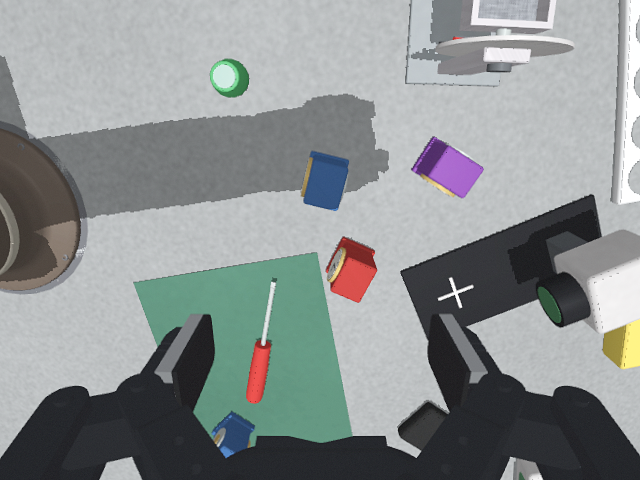

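Wrist view: blue (326,180), red (351,270), purple (447,167), cross (455,292), consistent with the top view. Going over blue.

```bash
python3 -m handwheel '{"rot":[[0,0,0.02],[0,0,0.044],[0,0,0.067],[0,0,0.09],[0,0,0.113],[0,0,0.136],[0,0,0.159],[0,0,0.182],[0,0,0.205],[0,0,0.2122]],"translation":[[0,0,-0.03],[0,0,-0.08],[0,0,-0.13],[0,0,-0.19],[0,0,-0.25],[0,0,-0.31],[0.006,0.004,-0.36],[0.006,0.004,-0.4],[0.006,0.004,-0.4],[0.006,0.004,-0.4]],"grip":[-1,-1,-1,-1,-1,-1,-1,-1,-1,-1]}'
python3 -m handwheel '{"rot":[[0,0,0],[0,0,0],[0,0,0],[0,0,0],[0,0,0],[0,0,0],[0,0,0],[0,0,0],[0,0,0],[0,0,0]],"translation":[[0,0,0],[0,0,0],[0,0,0],[0,0,0],[0,0,0],[0,0,0],[0,0,0],[0,0,0],[0,0,0],[0,0,0]],"grip":[-1,-1,-1,-1,-1,-1,-1,-1,-1,-1]}'
python3 - <<'E'
from h import *
o=sensors.get_obs();print(o['tool_pos'],o['tool_rot'],o['q'])
E
```

```text
t: 8.4
tool_pos: [0.4368, -0.0283, 0.1494]
tool_rot: [-3.141, -0.001, 2.739]
force: [-0.0, -0.0, 1.0]
grip_width: 0.0856
grasp_force: 0.0
t: 9.4
tool_pos: [0.4367, -0.0293, 0.1503]
tool_rot: [3.141, 0.001, 2.733]
force: [0.3, -0.1, 0.6]
grip_width: 0.0854
grasp_force: 0.0
[ 0.43666509 -0.02931683  0.15031226] [3.14136508e+00 1.23271366e-03 2.73283458e+00] [-6.69117894e-02 -1.93331661e-02 -4.13549092e-01  1.17534273e+00
 -1.98831748e-04  3.41846024e-01]
```

```bash
python3 -m handwheel '{"rot":[[0,0,0],[0,0,0],[0,0,0],[0,0,0],[0,0,0],[0,0,0],[0,0,0],[0,0,0],[0,0,0],[0,0,0]],"translation":[[-0.003,-0.003,-0.03],[-0.003,-0.003,-0.07],[-0.003,-0.003,-0.11],[-0.003,-0.003,-0.15],[-0.003,-0.003,-0.18],[-0.003,-0.003,-0.193],[-0.003,-0.003,-0.193],[-0.003,-0.003,-0.193],[-0.003,-0.003,-0.193],[-0.003,-0.003,-0.193]],"grip":[-1,-1,-1,-1,-1,-1,-1,-0.3,0,1]}'
python3 -m handwheel '{"rot":[[0,0,0],[0,0,0],[0,0,0],[0,0,0],[0,0,0],[0,0,0],[0,0,0],[0,0,0],[0,0,0],[0,0,0]],"translation":[[0,0,0],[0,0,0],[0,0,0],[0,0,0],[0,0,0.01],[0,0,0.03],[0,0,0.06],[0,0,0.1],[0,0,0.15],[0,0,0.2]],"grip":[1,1,1,1,1,1,1,1,1,1]}'
```

```text
t: 10.4
tool_pos: [0.4361, -0.0308, 0.055]
tool_rot: [3.14, 0.003, 2.733]
force: [1.6, 0.8, -2.3]
grip_width: 0.0492
grasp_force: 62.4
t: 11.4
tool_pos: [0.4347, -0.0308, 0.155]
tool_rot: [-3.141, 0.0, 2.733]
force: [0.9, -0.6, -2.6]
grip_width: 0.0491
grasp_force: 62.3
```

```bash
python3 -m handwheel '{"rot":[[0,0,-0.01],[0,0,-0.032],[0,0,-0.055],[0,0,-0.078],[0,0,-0.1],[0,0,-0.122],[0,0,-0.144],[0,0,-0.166],[0,0,-0.188],[0,0,-0.1992]],"translation":[[0.01,-0.01,0.01],[0.03,-0.03,0.02],[0.05,-0.05,0.02],[0.07,-0.07,0.02],[0.09,-0.09,0.02],[0.11,-0.11,0.02],[0.12,-0.13,0.02],[0.14,-0.15,0.02],[0.15,-0.17,0.02],[0.16,-0.18,0.02]],"grip":[1,1,1,1,1,1,1,1,1,1]}'
python3 -m handwheel '{"rot":[[0,0,-0.01],[0,0,-0.032],[0,0,-0.055],[0,0,-0.078],[0,0,-0.1],[0,0,-0.122],[0,0,-0.144],[0,0,-0.166],[0,0,-0.188],[0,0,-0.1992]],"translation":[[0.01,-0.01,0],[0.03,-0.03,0],[0.05,-0.06,0],[0.07,-0.09,0],[0.09,-0.12,-0.01],[0.11,-0.14,-0.02],[0.12,-0.16,-0.04],[0.13,-0.18,-0.06],[0.14,-0.19,-0.08],[0.147,-0.196,-0.086]],"grip":[1,1,1,1,1,1,1,1,1,1]}'
python3 - <<'E'
from h import *
o=sensors.get_obs();print(o['tool_pos'],o['tool_rot'],o['q']); shot('side','side4'); shot('wrist','w4')
T=load('w3'); print('cross w3',pt(T,455,292,z=.006), pt(T,455,292))
im=load('side4')['im'][:,:,::-1]; a=cv2.resize(im[180:330,330:530],(600,450),interpolation=cv2.INTER_CUBIC); cv2.imwrite('pics/v4.png',a)
E
```

```text
t: 12.4
tool_pos: [0.5152, -0.1215, 0.164]
tool_rot: [-3.141, 0.001, 1.476]
force: [-0.5, -0.2, -2.5]
grip_width: 0.0492
grasp_force: 62.4
t: 13.4
tool_pos: [0.5881, -0.2191, 0.1195]
tool_rot: [-3.14, 0.004, 0.225]
force: [0.3, -0.1, -1.5]
grip_width: 0.0493
grasp_force: 62.4
[ 0.58811169 -0.21908431  0.11949072] [-3.14040904  0.00351428  0.22481244] [-3.56182178e-01  3.48825476e-01 -4.30300770e-02  1.18252806e+00
 -9.39421498e-04  2.56060180e+00]
cross w3 [ 0.58710132 -0.21988504  0.006     ] [ 0.58732495 -0.22030966  0.00526237]
```

View pics/v4.png

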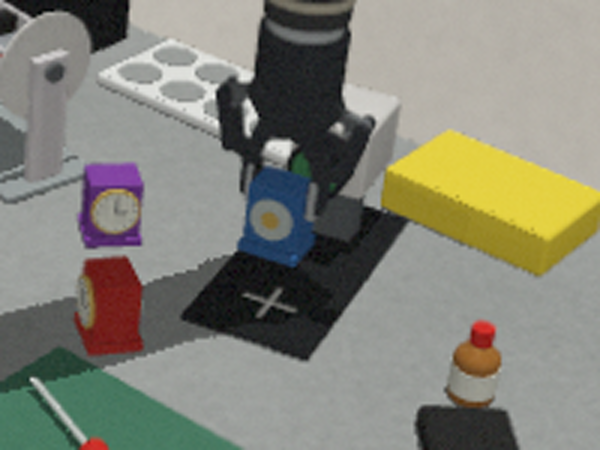

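Side view: blue's steel back faces the robot and its dial faces the lens, above the cross. Hold, then turn it 180°.

```bash
H='';
python3 -m handwheel '{"rot":[[0,0,0],[0,0,0],[0,0,0],[0,0,0],[0,0,0],[0,0,0],[0,0,0],[0,0,0],[0,0,0],[0,0,0]],"translation":[[0,0,0.003],[0,0,0.003],[0,0,0.003],[0,0,0.003],[0,0,0.003],[0,0,0.003],[0,0,0.003],[0,0,0.003],[0,0,0.003],[0,0,0.003]],"grip":[1,1,1,1,1,1,1,1,1,1]}'
python3 -m handwheel '{"rot":[[0,0,0],[0,0,0],[0,0,0],[0,0,0],[0,0,0],[0,0,0],[0,0,0],[0,0,0],[0,0,0],[0,0,0]],"translation":[[0,0,0],[0,0,0],[0,0,0],[0,0,0],[0,0,0],[0,0,0],[0,0,0],[0,0,0],[0,0,0],[0,0,0]],"grip":[1,1,1,1,1,1,1,1,1,1]}'
python3 -m handwheel '{"rot":[[0,0,0.005],[0,0,0.015],[0,0,0.03],[0,0,0.05],[0,0,0.07],[0,0,0.09],[0,0,0.11],[0,0,0.13],[0,0,0.15],[0,0,0.17]],"translation":[[0,0,0],[0,0,0],[0,0,0],[0,0,0],[0,0,0],[0,0,0],[0,0,0],[0,0,0],[0,0,0],[0,0,0]],"grip":[1,1,1,1,1,1,1,1,1,1]}'
python3 -m handwheel '{"rot":[[0,0,0.02],[0,0,0.04],[0,0,0.06],[0,0,0.08],[0,0,0.1],[0,0,0.12],[0,0,0.14],[0,0,0.16],[0,0,0.18],[0,0,0.2]],"translation":[[0,0,0],[0,0,0],[0,0,0],[0,0,0],[0,0,0],[0,0,0],[0,0,0],[0,0,0],[0,0,0],[0,0,0]],"grip":[1,1,1,1,1,1,1,1,1,1]}'
python3 -m handwheel '{"rot":[[0,0,0.02],[0,0,0.04],[0,0,0.06],[0,0,0.08],[0,0,0.1],[0,0,0.115],[0,0,0.125],[0,0,0.13],[0,0,0.13],[0,0,0.13]],"translation":[[0,0,0],[0,0,0],[0,0,0],[0,0,0],[0,0,0],[0,0,0],[0,0,0],[0,0,0],[0,0,0],[0,0,0]],"grip":[1,1,1,1,1,1,1,1,1,1]}'
python3 -m handwheel '{"rot":[[0,0,0],[0,0,0],[0,0,0],[0,0,0],[0,0,0],[0,0,0],[0,0,0],[0,0,0],[0,0,0],[0,0,0]],"translation":[[0,0,0],[0,0,0],[0,0,0],[0,0,0],[0,0,0],[0,0,0],[0,0,0],[0,0,0],[0,0,0],[0,0,0]],"grip":[1,1,1,1,1,1,1,1,1,1]}'
python3 -c "
from h import *
print(sensors.get_obs()['q']);shot('side','side5')"
```

```text
t: 14.5
tool_pos: [0.5887, -0.2188, 0.1223]
tool_rot: [3.141, 0.001, 0.23]
force: [-0.2, 1.0, -2.3]
grip_width: 0.0491
grasp_force: 62.5
t: 15.5
tool_pos: [0.5887, -0.2188, 0.1223]
tool_rot: [3.141, 0.001, 0.23]
force: [0.5, -0.5, -2.6]
grip_width: 0.0493
grasp_force: 62.5
t: 16.5
tool_pos: [0.5887, -0.2188, 0.1223]
tool_rot: [3.141, 0.001, 1.303]
force: [-0.8, -0.2, -3.1]
grip_width: 0.0493
grasp_force: 62.8
t: 17.5
tool_pos: [0.5887, -0.2188, 0.1223]
tool_rot: [3.141, 0.001, 2.56]
force: [-0.3, -0.4, -2.0]
grip_width: 0.0484
grasp_force: 62.8
t: 18.5
tool_pos: [0.5887, -0.2188, 0.1223]
tool_rot: [3.141, 0.001, -2.913]
force: [-0.1, -0.3, -2.9]
grip_width: 0.0494
grasp_force: 62.8
t: 19.5
tool_pos: [0.5887, -0.2188, 0.1223]
tool_rot: [3.141, 0.001, -2.912]
force: [-0.4, -0.8, -1.9]
grip_width: 0.0493
grasp_force: 62.8
[-3.56199590e-01  3.44954395e-01 -4.21376309e-02  1.18273790e+00
  8.32678844e-04 -5.85917199e-01]
```

```bash
python3 -m handwheel '{"rot":[[0,0,0],[0,0,0],[0,0,0],[0,0,0],[0,0,0],[0,0,0],[0,0,0],[0,0,0],[0,0,-0.01],[0,0,-0.02]],"translation":[[0,0,0],[0,0,0],[0,0,0.02],[0,0,0.06],[0,0,0.11],[0,0,0.17],[0,0.02,0.22],[0,0.06,0.26],[0,0.11,0.28],[0,0.17,0.28]],"grip":[1,1,1,1,1,1,1,1,1,1]}'
python3 -m handwheel '{"rot":[[0,0,-0.005],[0,0,-0.01],[0,0,-0.02],[0,0,-0.03],[0,0,-0.04],[0,0,-0.045],[0,0,-0.045],[0,0,-0.045],[0,0,-0.045],[0,0,-0.045]],"translation":[[0.01,0.07,0],[0.02,0.14,0],[0.03,0.21,0],[0.04,0.29,0],[0.05,0.37,0],[0.06,0.45,0],[0.07,0.53,0],[0.075,0.59,0],[0.08,0.64,0],[0.0826,0.673,0]],"grip":[1,1,1,1,1,1,1,1,1,1]}'
python3 -m handwheel '{"rot":[[0,0,0],[0,0,0],[0,0,0],[0,0,0],[0,0,0],[0,0,0],[0,0,0],[0,0,0],[0,0,0],[0,0,0]],"translation":[[0,0,-0.02],[0,0,-0.04],[0,0,-0.06],[0,0,-0.08],[0,0,-0.09],[0,0,-0.09],[0,0,-0.09],[0,0,-0.09],[0,0,-0.09],[0,0,-0.09]],"grip":[1,1,1,1,1,1,1,1,1,1]}'
python3 - <<'E'
from h import *
o=sensors.get_obs();print(o['tool_pos'],o['tool_rot'],o['q']); shot('side','side6'); shot('wrist','w6')
a=cv2.imread('pics/w6.png'); b=cv2.imread('pics/side6.png')[120:270,240:400]
cv2.imwrite('pics/v6.png',np.hstack([cv2.resize(a,(400,300)),cv2.resize(b,(320,300),interpolation=cv2.INTER_CUBIC)]))
E
```

```text
t: 20.55
tool_pos: [0.5894, -0.1337, 0.2654]
tool_rot: [-3.14, 0.005, -3.041]
force: [0.6, -0.9, -2.8]
grip_width: 0.0489
grasp_force: 62.6
t: 21.55
tool_pos: [0.6299, 0.2047, 0.2628]
tool_rot: [3.141, 0.002, 2.964]
force: [0.4, -0.5, -2.4]
grip_width: 0.0491
grasp_force: 62.5
t: 22.55
tool_pos: [0.6301, 0.2028, 0.2177]
tool_rot: [3.141, 0.002, 2.963]
force: [-0.4, 0.4, -1.6]
grip_width: 0.0493
grasp_force: 62.7
[0.63014368 0.20276708 0.21771002] [3.14107642e+00 1.82977841e-03 2.96290835e+00] [ 3.11485542e-01  3.91995024e-01  2.34221647e-01  1.41116559e+00
 -4.05969358e-04  4.90168996e-01]
```

View pics/v6.png

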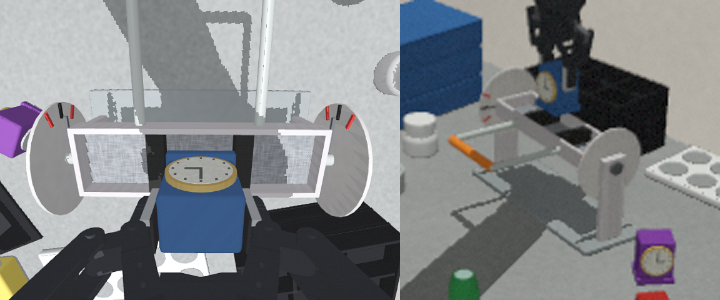

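The wrist view shows blue over the middle pocket (clock centre col 200, blocks at 157 and 244), dial towards the handle. Quick check of the rim position along cradle x and y.

```bash
python3 - <<'E'
from h import *
Z=load('w6'); W=cloud(Z); a=np.radians(-10.2); ex=np.array([np.cos(a),np.sin(a)]);ey=np.array([-ex[1],ex[0]])
d=W[...,:2]-np.array([.630,.2026]); X=d@ex;Y=d@ey;Zz=W[...,2]
r=(abs(Zz-.14)<.006)&(abs(X)<.05)&(abs(Y)<.12)
for s in(-1,1):
    q=r&(X*s>.02)&(abs(Y)>.05); print('rim',s,q.sum(),np.percentile(X[q],[5,50,95]).round(4),np.median(Zz[q]).round(4))
q=r&(abs(X)<.02)
for lo,hi in((-.12,-.1),(-.06,-.02),(.02,.06),(.1,.12)):
    k=q&(Y>lo)&(Y<hi); print('Y',lo,k.sum(),np.percentile(Y[k],[5,50,95]).round(4) if k.any() else '')
f=(abs(X)<.02)&(abs(abs(Y)-.08)<.02)&(Zz<.13); A=np.c_[X[f],Y[f],np.ones(f.sum())]; print('floor',np.linalg.lstsq(A,Zz[f],rcond=None)[0])
c=(abs(Zz-(.2177+.010))<.012)&(abs(X)<.04)&(abs(Y)<.03); rect(W[c],'clock top'); print(np.percentile(X[c],[2,98]),np.percentile(Y[c],[2,98]))
E
```

```text
rim -1 2974 [-0.0345 -0.0317 -0.0235] 0.1387
rim 1 2583 [0.0236 0.03   0.0339] 0.1382
Y -0.12 774 [-0.1182 -0.1149 -0.1135]
Y -0.06 1760 [-0.0491 -0.042  -0.0343]
Y 0.02 1592 [0.0318 0.0392 0.0456]
Y 0.1 835 [0.1097 0.1115 0.1151]
floor [ 0.75701852 -0.00527729  0.11279262]
clock top 17998 c [628.2 202.8] size [60.  45.5] zmed 0.2272
   edge 45.5 dir -11.0
   edge 60.0 dir 79.0
[-0.0230362   0.01815759] [-0.02726713  0.02689609]
```

```bash
python3 -m handwheel '{"rot":[[0,0,0],[0,0,0],[0,0,0],[0,0,0],[0,0,0],[0,0,0],[0,0,0],[0,0,0],[0,0,0],[0,0,0]],"translation":[[0,-0.003,-0.01],[0,-0.003,-0.025],[0,-0.003,-0.04],[0,-0.003,-0.055],[0,-0.003,-0.065],[0,-0.003,-0.073],[0,-0.003,-0.08],[0,-0.003,-0.084],[0,-0.003,-0.084],[0,-0.003,-0.084]],"grip":[1,1,1,1,1,1,1,1,1,1]}'
```

```text
t: 23.65
tool_pos: [0.6301, 0.2012, 0.1756]
tool_rot: [3.141, 0.002, 2.963]
force: [0.5, 1.1, -3.0]
grip_width: 0.049
grasp_force: 62.9
```

```bash
python3 -m handwheel '{"rot":[[0,0,0],[0,0,0],[0,0,0],[0,0,0],[0,0,0],[0,0,0],[0,0,0],[0,0,0],[0,0,0],[0,0,0]],"translation":[[0,0,-0.001],[0,0,-0.002],[0,0,-0.002],[0,0,-0.002],[0,0,-0.002],[0,0,-0.002],[0,0,-0.002],[0,0,-0.002],[0,0,-0.002],[0,0,-0.002]],"grip":[1,1,1,1,1,1,1,1,1,1]}'
python3 -m handwheel '{"rot":[[0,0,0],[0,0,0],[0,0,0],[0,0,0],[0,0,0],[0,0,0],[0,0,0],[0,0,0],[0,0,0],[0,0,0]],"translation":[[0,0,0],[0,0,0],[0,0,0],[0,0,0],[0,0,0],[0,0,0],[0,0,0],[0,0,0],[0,0,0],[0,0,0]],"grip":[0.1,0,-0.1,-0.2,-0.4,-0.4,-0.4,-0.4,-0.4,-0.4]}'
python3 -m handwheel '{"rot":[[0,0,0],[0,0,0],[0,0,0],[0,0,0],[0,0,0],[0,0,0],[0,0,0],[0,0,0],[0,0,0],[0,0,0]],"translation":[[0,0,0.01],[0,0,0.03],[0,0,0.06],[0,0,0.09],[0,0,0.13],[0,0,0.17],[0,-0.06,0.21],[0,-0.14,0.24],[0,-0.22,0.26],[0,-0.3,0.26]],"grip":[-0.4,-0.4,-0.4,-0.4,-0.4,-0.4,-0.4,-1,-1,-1]}'
python3 - <<'E'
from h import *
shot('side','side7'); shot('wrist','w7');shot('top','top7')
a=cv2.imread('pics/w7.png'); b=cv2.imread('pics/side7.png')[120:270,240:400]
cv2.imwrite('pics/v7.png',np.hstack([cv2.resize(a,(400,300)),cv2.resize(b,(320,300),interpolation=cv2.INTER_CUBIC)]))
for t in('w7','top7'):
    Z=load(t);W=cloud(Z); near=lambda c,r: np.hypot(W[...,0]-c[0],W[...,1]-c[1])<r
    m=near((.449,-.147),.07)&(W[...,2]>.058)&(W[...,2]<.072)
    if m.sum()>50: rect(W[m],'red '+t)
    m=near((.630,.202),.045)&(W[...,2]>.175)&(W[...,2]<.195)
    if m.sum()>50: rect(W[m],'blue '+t)
E
```

```text
t: 24.65
tool_pos: [0.6302, 0.2012, 0.175]
tool_rot: [3.141, 0.002, 2.963]
force: [-1.1, 0.1, 5.2]
grip_width: 0.0488
grasp_force: 63.6
t: 25.65
tool_pos: [0.63, 0.2012, 0.1743]
tool_rot: [3.141, 0.001, 2.963]
force: [0.1, -0.2, 0.2]
grip_width: 0.06
grasp_force: 0.0
t: 26.65
tool_pos: [0.6303, 0.05, 0.3074]
tool_rot: [3.14, 0.005, 2.964]
force: [0.6, 0.3, 0.6]
grip_width: 0.0859
grasp_force: 0.0
red w7 2454 c [ 434.  -128.3] size [51.1 40.3] zmed 0.0643
   edge 40.3 dir -32.1
   edge 51.1 dir 57.9
blue w7 4708 c [628.9 199.7] size [51.1 44.7] zmed 0.1844
   edge 44.7 dir -9.5
   edge 51.1 dir 80.5
red top7 354 c [ 431.6 -126.2] size [49.7 44.8] zmed 0.0646
   edge 44.8 dir -32.4
   edge 49.7 dir 57.6
blue top7 422 c [630.3 200.7] size [51.4 44.9] zmed 0.1848
   edge 44.9 dir -10.8
   edge 51.4 dir 79.2
```

View pics/v7.png

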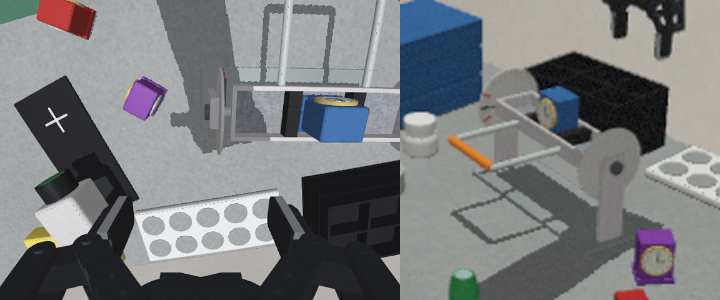

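Blue stands in the middle pocket with its dial to the handle. Red was knocked aside and is now at (0.432, -0.126), turned to -32.4°. Go over it.

```bash
python3 -m handwheel '{"rot":[[0,0,-0.006],[0,0,-0.012],[0,0,-0.02],[0,0,-0.03],[0,0,-0.04],[0,0,-0.05],[0,0,-0.0617],[0,0,-0.0617],[0,0,-0.0617],[0,0,-0.0617]],"translation":[[-0.02,-0.02,0],[-0.07,-0.06,0],[-0.12,-0.11,-0.02],[-0.18,-0.16,-0.06],[-0.24,-0.21,-0.12],[-0.3,-0.26,-0.18],[-0.35,-0.31,-0.24],[-0.38,-0.34,-0.29],[-0.396,-0.354,-0.31],[-0.396,-0.354,-0.31]],"grip":[-1,-1,-1,-1,-1,-1,-1,-1,-1,-1]}'
python3 - <<'E'
from h import *
shot('wrist','w8');shot('side','side8');print(sensors.get_obs()['tool_pos'],sensors.get_obs()['tool_rot'])
Z=load('w8');W=cloud(Z); near=lambda c,r: np.hypot(W[...,0]-c[0],W[...,1]-c[1])<r
m=near((.432,-.126),.07)&(W[...,2]>.058)&(W[...,2]<.072)
if m.sum()>50: rect(W[m],'red ')
E
```

```text
t: 27.8
tool_pos: [0.4311, -0.1256, 0.1488]
tool_rot: [3.142, -0.001, 2.575]
force: [0.4, 0.1, 0.3]
grip_width: 0.0856
grasp_force: 0.0
[ 0.43336581 -0.1253723   0.15062328] [3.14033115e+00 2.94564252e-03 2.57594865e+00]
red  5576 c [ 431.4 -127.2] size [50.1 44. ] zmed 0.0645
   edge 44.0 dir -33.0
   edge 50.1 dir 57.0
```

```bash
python3 -m handwheel '{"rot":[[0,0,0],[0,0,-0.0015],[0,0,-0.0015],[0,0,-0.0015],[0,0,-0.0015],[0,0,-0.0015],[0,0,-0.0015],[0,0,-0.0015],[0,0,-0.0015],[0,0,-0.0015]],"translation":[[-0.003,-0.003,-0.03],[-0.003,-0.003,-0.07],[-0.003,-0.003,-0.11],[-0.003,-0.003,-0.15],[-0.003,-0.003,-0.18],[-0.003,-0.003,-0.192],[-0.003,-0.003,-0.192],[-0.003,-0.003,-0.192],[-0.003,-0.003,-0.192],[-0.003,-0.003,-0.192]],"grip":[-1,-1,-1,-1,-1,-1,-1,-0.3,0,1]}'
python3 -m handwheel '{"rot":[[0,0,0],[0,0,0],[0,0,0],[0,0,0],[0,0,0],[0,0,0],[0,0,0],[0,0,0],[0,0,0],[0,0,0]],"translation":[[0,0,0],[0,0,0],[0,0,0],[0,0,0],[0,0,0.01],[0,0,0.03],[0,0,0.06],[0,0,0.1],[0,0,0.15],[0,0,0.2]],"grip":[1,1,1,1,1,1,1,1,1,1]}'
```

```text
t: 28.9
tool_pos: [0.4316, -0.1275, 0.0547]
tool_rot: [3.14, 0.003, 2.566]
force: [0.9, -0.2, -2.4]
grip_width: 0.049
grasp_force: 62.5
t: 29.9
tool_pos: [0.4299, -0.1272, 0.1545]
tool_rot: [-3.141, 0.0, 2.566]
force: [0.1, 1.1, -3.2]
grip_width: 0.0489
grasp_force: 62.8
```

```bash
python3 -m handwheel '{"rot":[[0,0,-0.01],[0,0,-0.03],[0,0,-0.05],[0,0,-0.07],[0,0,-0.09],[0,0,-0.11],[0,0,-0.13],[0,0,-0.15],[0,0,-0.17],[0,0,-0.186]],"translation":[[0.01,-0.01,0.01],[0.03,-0.02,0.02],[0.05,-0.03,0.02],[0.07,-0.04,0.02],[0.09,-0.05,0.02],[0.11,-0.06,0.02],[0.12,-0.07,0.02],[0.14,-0.08,0.02],[0.15,-0.085,0.02],[0.16,-0.09,0.02]],"grip":[1,1,1,1,1,1,1,1,1,1]}'
python3 -m handwheel '{"rot":[[0,0,-0.01],[0,0,-0.03],[0,0,-0.05],[0,0,-0.07],[0,0,-0.09],[0,0,-0.11],[0,0,-0.13],[0,0,-0.15],[0,0,-0.17],[0,0,-0.186]],"translation":[[0.01,-0.01,0],[0.03,-0.02,0],[0.05,-0.03,0],[0.07,-0.04,0],[0.09,-0.055,-0.01],[0.11,-0.065,-0.02],[0.125,-0.075,-0.04],[0.14,-0.085,-0.06],[0.15,-0.09,-0.08],[0.154,-0.094,-0.085]],"grip":[1,1,1,1,1,1,1,1,1,1]}'
python3 -m handwheel '{"rot":[[0,0,0],[0,0,0],[0,0,0],[0,0,0],[0,0,0],[0,0,0],[0,0,0],[0,0,0],[0,0,0],[0,0,0]],"translation":[[0,0,0],[0,0,0],[0,0,0],[0,0,0],[0,0,0],[0,0,0],[0,0,0],[0,0,0],[0,0,0],[0,0,0]],"grip":[1,1,1,1,1,1,1,1,1,1]}'
```

```text
t: 30.9
tool_pos: [0.5105, -0.1725, 0.1636]
tool_rot: [-3.141, 0.001, 1.392]
force: [-0.5, -0.4, -1.8]
grip_width: 0.0494
grasp_force: 62.6
t: 31.9
tool_pos: [0.5871, -0.2193, 0.1195]
tool_rot: [-3.14, 0.003, 0.224]
force: [-0.0, 2.1, -2.4]
grip_width: 0.049
grasp_force: 62.6
t: 32.9
tool_pos: [0.5875, -0.2193, 0.1208]
tool_rot: [3.141, 0.001, 0.228]
force: [-0.8, 0.0, -2.0]
grip_width: 0.049
grasp_force: 62.6
```

```bash
python3 -m handwheel '{"rot":[[0,0,0],[0,0,0],[0,0,0],[0,0,0],[0,0,0],[0,0,0],[0,0,0],[0,0,0],[0,0,0],[0,0,0]],"translation":[[0,0,0.002],[0,0,0.002],[0,0,0.002],[0,0,0.002],[0,0,0.002],[0,0,0.002],[0,0,0.002],[0,0,0.002],[0,0,0.002],[0,0,0.002]],"grip":[1,1,1,1,1,1,1,1,1,1]}'
python3 -m handwheel '{"rot":[[0,0,0],[0,0,0],[0,0,0.01],[0,0,0.03],[0,0,0.05],[0,0,0.07],[0,0,0.09],[0,0,0.11],[0,0,0.13],[0,0,0.15]],"translation":[[0,0,0],[0,0,0],[0,0,0],[0,0,0],[0,0,0],[0,0,0],[0,0,0],[0,0,0],[0,0,0],[0,0,0]],"grip":[1,1,1,1,1,1,1,1,1,1]}'
python3 -m handwheel '{"rot":[[0,0,0.02],[0,0,0.04],[0,0,0.06],[0,0,0.08],[0,0,0.1],[0,0,0.12],[0,0,0.14],[0,0,0.16],[0,0,0.18],[0,0,0.2]],"translation":[[0,0,0],[0,0,0],[0,0,0],[0,0,0],[0,0,0],[0,0,0],[0,0,0],[0,0,0],[0,0,0],[0,0,0]],"grip":[1,1,1,1,1,1,1,1,1,1]}'
python3 -m handwheel '{"rot":[[0,0,0.02],[0,0,0.04],[0,0,0.06],[0,0,0.08],[0,0,0.1],[0,0,0.12],[0,0,0.135],[0,0,0.145],[0,0,0.15],[0,0,0.15]],"translation":[[0,0,0],[0,0,0],[0,0,0],[0,0,0],[0,0,0],[0,0,0],[0,0,0],[0,0,0],[0,0,0],[0,0,0]],"grip":[1,1,1,1,1,1,1,1,1,1]}'
python3 -m handwheel '{"rot":[[0,0,0],[0,0,0],[0,0,0],[0,0,0],[0,0,0],[0,0,0],[0,0,0],[0,0,0],[0,0,0],[0,0,0]],"translation":[[0,0,0],[0,0,0],[0,0,0],[0,0,0],[0,0,0],[0,0,0],[0,0,0],[0,0,0],[0,0,0],[0,0,0]],"grip":[1,1,1,1,1,1,1,1,1,1]}'
python3 -c "
from h import *
print(sensors.get_obs()['q']);shot('side','side9')
cv2.imwrite('pics/v9.png',cv2.resize(cv2.imread('pics/side9.png')[160:330,300:530],(600,444)))"
```

```text
t: 33.9
tool_pos: [0.5875, -0.2193, 0.1218]
tool_rot: [3.141, 0.001, 0.228]
force: [-0.2, 0.3, -2.5]
grip_width: 0.0493
grasp_force: 62.6
t: 34.9
tool_pos: [0.5875, -0.2193, 0.1218]
tool_rot: [3.141, 0.001, 1.176]
force: [0.3, -0.3, -3.5]
grip_width: 0.0495
grasp_force: 62.5
t: 35.9
tool_pos: [0.5875, -0.2193, 0.1218]
tool_rot: [3.141, 0.001, 2.433]
force: [-0.1, -0.5, -1.3]
grip_width: 0.0492
grasp_force: 62.6
t: 36.9
tool_pos: [0.5874, -0.2193, 0.1218]
tool_rot: [3.141, 0.001, -2.913]
force: [0.2, -0.0, -2.2]
grip_width: 0.0488
grasp_force: 62.6
t: 37.9
tool_pos: [0.5875, -0.2193, 0.1218]
tool_rot: [3.141, 0.001, -2.913]
force: [0.9, 0.6, -1.5]
grip_width: 0.0489
grasp_force: 62.6
[-3.57641177e-01  3.43413050e-01 -4.54691498e-02  1.18104303e+00
  9.00447391e-04 -5.86049300e-01]
```

View pics/v9.png

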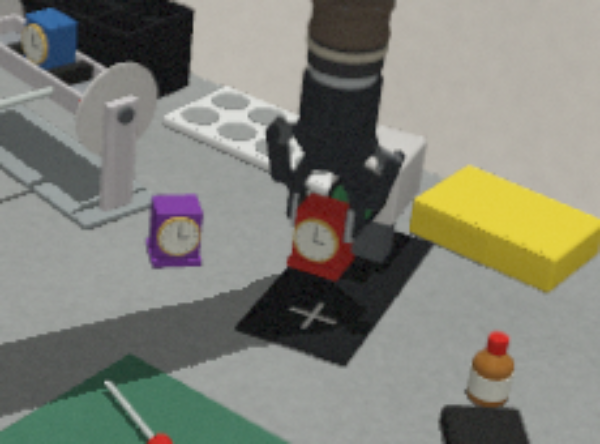

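Red's back faces the lens (dial at 318,237 faces the robot). Carry it to pocket y=-80.

```bash
python3 -m handwheel '{"rot":[[0,0,0],[0,0,0],[0,0,0],[0,0,0],[0,0,0],[0,0,0],[0,0,0],[0,0,0],[0,0,-0.01],[0,0,-0.02]],"translation":[[0,0,0],[0,0,0],[0,0,0.02],[0,0,0.06],[0,0,0.11],[0,0,0.17],[0,0.02,0.22],[0,0.06,0.26],[0,0.11,0.28],[0,0.17,0.28]],"grip":[1,1,1,1,1,1,1,1,1,1]}'
python3 -m handwheel '{"rot":[[0,0,-0.005],[0,0,-0.01],[0,0,-0.02],[0,0,-0.03],[0,0,-0.04],[0,0,-0.045],[0,0,-0.045],[0,0,-0.045],[0,0,-0.045],[0,0,-0.045]],"translation":[[0.01,0.07,0],[0.02,0.14,0],[0.03,0.21,0],[0.04,0.28,0],[0.05,0.35,0],[0.055,0.41,0],[0.0576,0.46,0],[0.0576,0.5,0],[0.0576,0.5176,0],[0.0576,0.5176,0]],"grip":[1,1,1,1,1,1,1,1,1,1]}'
python3 -m handwheel '{"rot":[[0,0,0],[0,0,0],[0,0,0],[0,0,0],[0,0,0],[0,0,0],[0,0,0],[0,0,0],[0,0,0],[0,0,0]],"translation":[[0,0,-0.02],[0,0,-0.04],[0,0,-0.06],[0,0,-0.08],[0,0,-0.09],[0,0,-0.09],[0,0,-0.09],[0,0,-0.09],[0,0,-0.09],[0,0,-0.09]],"grip":[1,1,1,1,1,1,1,1,1,1]}'
python3 - <<'E'
from h import *
o=sensors.get_obs();print(o['tool_pos'],o['tool_rot']); shot('side','side10'); shot('wrist','w10')
a=cv2.imread('pics/w10.png'); b=cv2.imread('pics/side10.png')[120:270,240:400]
cv2.imwrite('pics/v10.png',np.hstack([cv2.resize(a,(480,360)),cv2.resize(b,(320,360),interpolation=cv2.INTER_CUBIC)]))
Z=load('w10'); W=cloud(Z); a=np.radians(-10.2); ex=np.array([np.cos(a),np.sin(a)]);ey=np.array([-ex[1],ex[0]])
d=W[...,:2]-np.array([.630,.2026]); X=d@ex;Y=d@ey;Zz=W[...,2]
r=(abs(Zz-.14)<.006)&(abs(X)<.05)&(abs(Y)<.12)
for s in(-1,1):
    q=r&(X*s>.02); print('rim',s,q.sum(),np.percentile(X[q],[5,50,95]).round(4),np.median(Zz[q]).round(4))
q=r&(abs(X)<.02)
for lo,hi in((-.12,-.1),(-.06,-.03)):
    k=q&(Y>lo)&(Y<hi); print('Y',lo,k.sum(),np.percentile(Y[k],[5,50,95]).round(4) if k.any() else '')
t=o['tool_pos'][:2]-np.array([.630,.2026]); print('tcp X,Y',t@ex,t@ey)
E
```

```text
t: 38.95
tool_pos: [0.5882, -0.1342, 0.2648]
tool_rot: [-3.14, 0.005, -3.043]
force: [-0.1, -0.8, -2.2]
grip_width: 0.049
grasp_force: 62.6
t: 39.95
tool_pos: [0.6163, 0.1254, 0.2622]
tool_rot: [3.141, 0.002, 2.963]
force: [0.0, -0.5, -3.3]
grip_width: 0.049
grasp_force: 62.7
t: 40.95
tool_pos: [0.6164, 0.1246, 0.2172]
tool_rot: [3.141, 0.002, 2.962]
force: [-0.1, 0.3, -2.7]
grip_width: 0.0488
grasp_force: 62.7
[0.61644096 0.1245897  0.21717336] [3.14112878e+00 1.82866230e-03 2.96175094e+00]
rim -1 5703 [-0.0344 -0.0311 -0.0222] 0.1388
rim 1 1429 [0.0215 0.0302 0.0342] 0.1382
Y -0.12 578 [-0.1186 -0.1162 -0.1138]
Y -0.06 1595 [-0.0481 -0.0409 -0.0344]
tcp X,Y 0.00046968924729573144 -0.07917849409367916
```

View pics/v10.png

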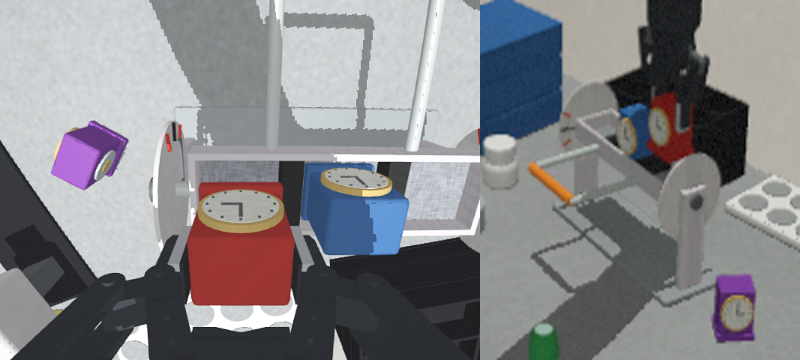

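Red is over the end pocket (red 240,240; blue beside it at 352,210, gap clear). Lower, release narrowly, lift.

```bash
python3 -m handwheel '{"rot":[[0,0,0],[0,0,0],[0,0,0],[0,0,0],[0,0,0],[0,0,0],[0,0,0],[0,0,0],[0,0,0],[0,0,0]],"translation":[[0,0,-0.01],[0,0,-0.025],[0,0,-0.04],[0,0,-0.055],[0,0,-0.065],[0,0,-0.073],[0,0,-0.08],[0,0,-0.0835],[0,0,-0.0845],[0,0,-0.0845]],"grip":[1,1,1,1,1,1,1,1,1,1]}'
```

```text
t: 42.05
tool_pos: [0.6164, 0.1245, 0.1748]
tool_rot: [3.141, 0.002, 2.962]
force: [0.5, 0.3, -1.9]
grip_width: 0.0491
grasp_force: 62.8
```

```bash
python3 -m handwheel '{"rot":[[0,0,0],[0,0,0],[0,0,0],[0,0,0],[0,0,0],[0,0,0],[0,0,0],[0,0,0],[0,0,0],[0,0,0]],"translation":[[0,0,-0.001],[0,0,-0.002],[0,0,-0.002],[0,0,-0.002],[0,0,-0.002],[0,0,-0.002],[0,0,-0.002],[0,0,-0.002],[0,0,-0.002],[0,0,-0.002]],"grip":[1,1,1,1,1,1,1,1,1,1]}'
python3 -m handwheel '{"rot":[[0,0,0],[0,0,0],[0,0,0],[0,0,0],[0,0,0],[0,0,0],[0,0,0],[0,0,0],[0,0,0],[0,0,0]],"translation":[[0,0,0],[0,0,0],[0,0,0],[0,0,0],[0,0,0],[0,0,0],[0,0,0],[0,0,0],[0,0,0],[0,0,0]],"grip":[0.1,0,-0.1,-0.2,-0.36,-0.36,-0.36,-0.36,-0.36,-0.36]}'
python3 -m handwheel '{"rot":[[0,0,0],[0,0,0],[0,0,0],[0,0,0],[0,0,0],[0,0,0],[0,0,0],[0,0,0],[0,0,0],[0,0,0]],"translation":[[0,0,0.01],[0,0,0.03],[0,0,0.06],[0,0,0.09],[0,0,0.13],[0,0,0.17],[0,0,0.21],[0,0,0.24],[-0.06,0.02,0.26],[-0.14,0.05,0.26]],"grip":[-0.36,-0.36,-0.36,-0.36,-0.36,-0.36,-0.36,-1,-1,-1]}'
python3 - <<'E'
from h import *
print(sensors.get_obs()['tool_pos'],sensors.get_obs()['tool_rot'])
shot('side','side11'); shot('wrist','w11');shot('top','top11')
Z=load('w11'); W=cloud(Z); a=np.radians(-10.2); ex=np.array([np.cos(a),np.sin(a)]);ey=np.array([-ex[1],ex[0]])
d=W[...,:2]-np.array([.630,.2026]); X=d@ex;Y=d@ey;Zz=W[...,2]
for y in(0,-.08):
    m=(abs(X)<.04)&(abs(Y-y)<.038)&(abs(Zz-.185)<.012)
    if m.sum()>50: rect(W[m],str(y))
for t in('w11','top11'):
    Z=load(t);W=cloud(Z);d=W[...,:2]-np.array([.630,.2026]); X=d@ex;Y=d@ey
    hsv=cv2.cvtColor(Z['im'],cv2.COLOR_RGB2HSV); m=(hsv[...,0]<18)&(hsv[...,1]>150)&(abs(X+.15)<.03)&(abs(Y)<.065)
    if m.sum()>20: print(t,'handle',m.sum(),np.median(X[m]),np.median(Y[m]),np.median(W[m][:,2]))
E
```

```text
t: 43.05
tool_pos: [0.6165, 0.1245, 0.1747]
tool_rot: [3.141, 0.003, 2.962]
force: [-2.0, -0.9, 5.9]
grip_width: 0.0491
grasp_force: 63.6
t: 44.05
tool_pos: [0.6163, 0.1245, 0.1735]
tool_rot: [3.141, 0.001, 2.962]
force: [0.0, 0.8, 0.3]
grip_width: 0.0581
grasp_force: 0.0
t: 45.05
tool_pos: [0.5472, 0.1494, 0.3052]
tool_rot: [3.14, 0.004, 2.96]
force: [0.7, 0.9, 0.1]
grip_width: 0.0853
grasp_force: 0.0
[0.54722832 0.14938428 0.30516664] [3.14022839 0.00380141 2.95965383]
0 3101 c [628.4 199.8] size [48.8 45.2] zmed 0.1844
   edge 45.2 dir -11.0
   edge 48.8 dir 79.0
-0.08 3592 c [615.5 123.4] size [50.2 44.7] zmed 0.1845
   edge 44.7 dir -10.7
   edge 50.2 dir 79.3
w11 handle 2060 -0.14997981661062917 -0.005932932817498829 0.13064416046176522
```

```bash
python3 -m handwheel '{"rot":[[0,0,-0.02],[0,0,-0.042],[0,0,-0.065],[0,0,-0.088],[0,0,-0.11],[0,0,-0.133],[0,0,-0.156],[0,0,-0.178],[0,0,-0.2],[0,0,-0.22]],"translation":[[-0.02,0.02,0],[-0.04,0.05,0],[-0.07,0.09,0],[-0.1,0.12,0],[-0.12,0.15,0],[-0.129,0.16,-0.02],[-0.129,0.16,-0.05],[-0.129,0.16,-0.08],[-0.129,0.16,-0.1],[-0.129,0.16,-0.1]],"grip":[-1,-1,-1,-1,-1,-1,-1,-1,-1,-1]}'
python3 -m handwheel '{"rot":[[0,0,-0.02],[0,0,-0.0283],[0,0,-0.0283],[0,0,-0.0283],[0,0,-0.0283],[0,0,-0.0283],[0,0,-0.0283],[0,0,-0.0283],[0,0,-0.0283],[0,0,-0.0283]],"translation":[[0,0,0],[0,0,0],[0,0,0],[0,0,0],[0,0,0],[0,0,0],[0,0,0],[0,0,0],[0,0,0],[0,0,0]],"grip":[-1,-1,-1,-1,-1,-1,-1,-1,-1,-1]}'
python3 - <<'E'
from h import *
print(sensors.get_obs()['tool_pos'],sensors.get_obs()['tool_rot'])
shot('wrist','w12')
a=np.radians(-10.2); ex=np.array([np.cos(a),np.sin(a)]);ey=np.array([-ex[1],ex[0]])
Z=load('w12');W=cloud(Z);d=W[...,:2]-np.array([.630,.2026]); X=d@ex;Y=d@ey
hsv=cv2.cvtColor(Z['im'],cv2.COLOR_RGB2HSV); m=(hsv[...,0]<18)&(hsv[...,1]>130)&(abs(X+.15)<.03)&(abs(Y)<.07)
rect(W[m],'handle'); print(np.percentile(W[m][:,2],[50,90]))
E
```

```text
t: 46.2
tool_pos: [0.4823, 0.2292, 0.2524]
tool_rot: [-3.14, 0.002, 1.574]
force: [0.6, -1.0, 0.2]
grip_width: 0.0856
grasp_force: 0.0
t: 47.2
tool_pos: [0.4817, 0.2295, 0.2536]
tool_rot: [3.141, 0.001, 1.402]
force: [-0.1, -0.5, 0.3]
grip_width: 0.0854
grasp_force: 0.0
[0.48174672 0.22952091 0.25357117] [3.14136604e+00 1.17498353e-03 1.40163675e+00]
handle 2964 c [482.2 228.5] size [110.4  13.6] zmed 0.1309
   edge 13.6 dir -10.6
   edge 110.4 dir 79.4
[0.13085084 0.1321527 ]
```

Handle measured at (0.482, 0.2285, 0.125), level. Descend and grip.

```bash
python3 -m handwheel '{"rot":[[0,0,0],[0,0,0],[0,0,0],[0,0,0],[0,0,0],[0,0,0],[0,0,0],[0,0,0],[0,0,0],[0,0,0]],"translation":[[0,0,-0.03],[0,0,-0.08],[0,0,-0.13],[0,0,-0.18],[0,0,-0.22],[0,0,-0.25],[0,0,-0.257],[0,0,-0.257],[0,0,-0.257],[0,0,-0.257]],"grip":[-1,-1,-1,-1,-1,-1,-1,-1,0,0.5]}'
python3 -m handwheel '{"rot":[[0,0,0],[0,0,0],[0,0,0],[0,0,0],[0,0,0],[0,0,0],[0,0,0],[0,0,0],[0,0,0],[0,0,0]],"translation":[[0,0,0],[0,0,0],[0,0,0],[0,0,0],[0,0,0],[0,0,0],[0,0,0],[0,0,0],[0,0,0],[0,0,0]],"grip":[1,1,1,1,1,1,1,1,1,1]}'
```

```text
t: 48.25
tool_pos: [0.4824, 0.2298, 0.1261]
tool_rot: [3.14, 0.0, 1.402]
force: [-0.1, -0.1, -0.0]
grip_width: 0.0589
grasp_force: 0.0
t: 49.25
tool_pos: [0.4829, 0.2294, 0.1256]
tool_rot: [3.139, 0.001, 1.401]
force: [5.3, -1.2, 0.6]
grip_width: 0.0121
grasp_force: 58.4
```

```bash
python3 -m handwheel '{"rot":[[0.0006,0.0034,0],[0.0012,0.0068,0],[0.0018,0.0102,0],[0.0024,0.0136,0],[0.0031,0.0171,0],[0.0037,0.0205,0],[0.0043,0.0239,0],[0.0049,0.0273,0],[0.0055,0.0307,0],[0.0061,0.0341,0]],"translation":[[0,0,0.0065],[0.0003,0,0.013],[0.0006,-0.0001,0.0195],[0.0011,-0.0002,0.026],[0.0018,-0.0003,0.0325],[0.0025,-0.0005,0.039],[0.0034,-0.0006,0.0455],[0.0045,-0.0008,0.052],[0.0057,-0.001,0.0585],[0.007,-0.0013,0.0649]],"grip":[1,1,1,1,1,1,1,1,1,1]}'
python3 -m handwheel '{"rot":[[0.0006,0.0034,0],[0.0012,0.0068,0],[0.0018,0.0102,0],[0.0024,0.0136,0],[0.0031,0.0171,0],[0.0037,0.0205,0],[0.0043,0.0239,0],[0.0049,0.0273,0],[0.0055,0.0307,0],[0.0061,0.0341,0]],"translation":[[0.0015,-0.0003,0.0064],[0.0031,-0.0006,0.0127],[0.0048,-0.0009,0.019],[0.0067,-0.0012,0.0253],[0.0087,-0.0015,0.0315],[0.0108,-0.0019,0.0377],[0.013,-0.0023,0.0438],[0.0155,-0.0028,0.0499],[0.018,-0.0032,0.0559],[0.0207,-0.0037,0.0619]],"grip":[1,1,1,1,1,1,1,1,1,1]}'
python3 - <<'E'
from h import *
o=sensors.get_obs();print(o['q'])
shot('side','side13'); b=cv2.imread('pics/side13.png')[120:270,240:400]
shot('wrist','w13')
a=cv2.imread('pics/w13.png'); 
cv2.imwrite('pics/v13.png',np.hstack([cv2.resize(a,(400,300)),cv2.resize(b,(320,300),interpolation=cv2.INTER_CUBIC)]))
E
```

```text
t: 50.25
tool_pos: [0.4862, 0.2287, 0.1571]
tool_rot: [-2.925, -0.0, 1.401]
force: [5.0, -0.9, -4.1]
grip_width: 0.0123
grasp_force: 58.8
t: 51.25
tool_pos: [0.4963, 0.2269, 0.1877]
tool_rot: [-2.706, -0.002, 1.401]
force: [5.3, -0.8, -5.6]
grip_width: 0.0121
grasp_force: 58.8
[0.32622079 0.47845618 0.21712435 1.69721806 0.20355293 2.02598035]
```

View pics/v13.png

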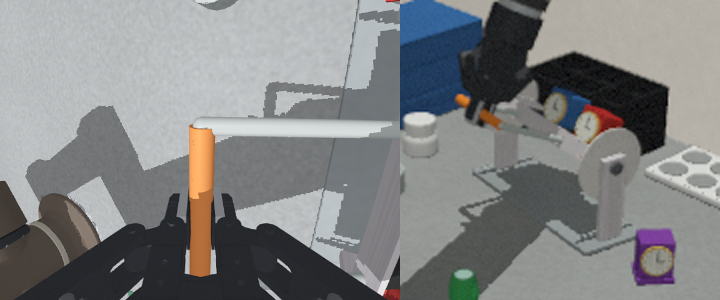

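Handle up about 25° with both clocks standing. Hold over 2 s.

```bash
for i in 1; do python3 -m handwheel '{"rot":[[0,0,0],[0,0,0],[0,0,0],[0,0,0],[0,0,0],[0,0,0],[0,0,0],[0,0,0],[0,0,0],[0,0,0]],"translation":[[0,0,0],[0,0,0],[0,0,0],[0,0,0],[0,0,0],[0,0,0],[0,0,0],[0,0,0],[0,0,0],[0,0,0]],"grip":[1,1,1,1,1,1,1,1,1,1]}'; done
python3 -m handwheel '{"rot":[[0,0,0],[0,0,0],[0,0,0],[0,0,0],[0,0,0],[0,0,0],[0,0,0],[0,0,0],[0,0,0],[0,0,0]],"translation":[[0,0,0],[0,0,0],[0,0,0],[0,0,0],[0,0,0],[0,0,0],[0,0,0],[0,0,0],[0,0,0],[0,0,0]],"grip":[1,1,1,1,1,1,1,1,1,1]}'
python3 -m handwheel '{"rot":[[0,0,0],[0,0,0],[0,0,0],[0,0,0],[0,0,0],[0,0,0],[0,0,0],[0,0,0],[0,0,0],[0,0,0]],"translation":[[0,0,0],[0,0,0],[0,0,0],[0,0,0],[0,0,0],[0,0,0],[0,0,0],[0,0,0],[0,0,0],[0,0,0]],"grip":[1,1,1,1,1,1,1,1,1,1]}'
python3 - <<'E'
from h import *
shot('top','top14');Z=load('top14');W=cloud(Z)
a=np.radians(-10.2); ex=np.array([np.cos(a),np.sin(a)]);ey=np.array([-ex[1],ex[0]])
d=W[...,:2]-np.array([.6298,.2012]); X=d@ex;Y=d@ey;Zz=W[...,2]
# cradle rim ends (beyond arm cover) : points on rim near Y=+-114
for y in(-.114,.112):
    m=(abs(Y-y)<.006)&(abs(X)<.06)&(Zz>.09)
    if m.sum()>10: print(y,m.sum(),'tilt',-np.arctan(np.polyfit(X[m],Zz[m],1)[0]))
E
```

```text
t: 52.35
tool_pos: [0.4964, 0.2269, 0.1879]
tool_rot: [-2.708, -0.002, 1.401]
force: [7.0, -1.8, -4.4]
grip_width: 0.012
grasp_force: 59.2
t: 53.35
tool_pos: [0.4964, 0.2269, 0.1878]
tool_rot: [-2.708, -0.002, 1.401]
force: [6.4, -1.0, -5.0]
grip_width: 0.0124
grasp_force: 59.2
t: 54.35
tool_pos: [0.4964, 0.2269, 0.1879]
tool_rot: [-2.708, -0.002, 1.401]
force: [6.8, -1.8, -4.9]
grip_width: 0.0122
grasp_force: 59.2
-0.114 126 tilt 0.2965162689107804
```

```bash
python3 -m handwheel '{"rot":[[-0.0006,-0.0034,0],[-0.0012,-0.0068,0],[-0.0018,-0.0102,0],[-0.0024,-0.0136,0],[-0.0031,-0.0171,0],[-0.0037,-0.0205,0],[-0.0043,-0.0239,0],[-0.0049,-0.0273,0],[-0.0055,-0.0307,0],[-0.0061,-0.0341,0]],"translation":[[-0.0027,0.0005,-0.006],[-0.0052,0.0009,-0.012],[-0.0077,0.0014,-0.0181],[-0.0099,0.0018,-0.0242],[-0.012,0.0021,-0.0304],[-0.014,0.0025,-0.0366],[-0.0159,0.0028,-0.0429],[-0.0176,0.0031,-0.0492],[-0.0192,0.0034,-0.0555],[-0.0207,0.0037,-0.0619]],"grip":[1,1,1,1,1,1,1,1,1,1]}'
python3 -m handwheel '{"rot":[[-0.0006,-0.0034,0],[-0.0012,-0.0068,0],[-0.0018,-0.0102,0],[-0.0024,-0.0136,0],[-0.0031,-0.0171,0],[-0.0037,-0.0205,0],[-0.0043,-0.0239,0],[-0.0049,-0.0273,0],[-0.0055,-0.0307,0],[-0.0061,-0.0341,0]],"translation":[[-0.0013,0.0002,-0.0064],[-0.0025,0.0004,-0.0129],[-0.0036,0.0006,-0.0194],[-0.0045,0.0008,-0.0259],[-0.0052,0.0009,-0.0324],[-0.0059,0.001,-0.0389],[-0.0064,0.0011,-0.0454],[-0.0067,0.0012,-0.0519],[-0.0069,0.0013,-0.0584],[-0.007,0.0013,-0.0649]],"grip":[1,1,1,1,1,1,1,1,1,1]}'
python3 -m handwheel '{"rot":[[-0.0006,-0.0034,0],[-0.0012,-0.0068,0],[-0.0018,-0.0102,0],[-0.0024,-0.0136,0],[-0.0031,-0.0171,0],[-0.0037,-0.0205,0],[-0.0043,-0.0239,0],[-0.0049,-0.0273,0],[-0.0055,-0.0307,0],[-0.0061,-0.0341,0]],"translation":[[0,0,-0.0065],[0.0003,0,-0.013],[0.0006,-0.0001,-0.0195],[0.0011,-0.0002,-0.026],[0.0018,-0.0003,-0.0325],[0.0025,-0.0005,-0.039],[0.0034,-0.0006,-0.0455],[0.0045,-0.0008,-0.052],[0.0057,-0.001,-0.0585],[0.007,-0.0013,-0.0649]],"grip":[1,1,1,1,1,1,1,1,1,1]}'
python3 -m handwheel '{"rot":[[-0.0006,-0.0034,0],[-0.0012,-0.0068,0],[-0.0018,-0.0102,0],[-0.0024,-0.0136,0],[-0.0031,-0.0171,0],[-0.0037,-0.0205,0],[-0.0043,-0.0239,0],[-0.0049,-0.0273,0],[-0.0055,-0.0307,0],[-0.0061,-0.0341,0]],"translation":[[0.0015,-0.0003,-0.0064],[0.0031,-0.0006,-0.0127],[0.0048,-0.0009,-0.019],[0.0067,-0.0012,-0.0253],[0.0087,-0.0015,-0.0315],[0.0108,-0.0019,-0.0377],[0.013,-0.0023,-0.0438],[0.0155,-0.0028,-0.0499],[0.018,-0.0032,-0.0559],[0.0207,-0.0037,-0.0619]],"grip":[1,1,1,1,1,1,1,1,1,1]}'
python3 -m handwheel '{"rot":[[0,0,0],[0,0,0],[0,0,0],[0,0,0],[0,0,0],[0,0,0],[0,0,0],[0,0,0],[0,0,0],[0,0,0]],"translation":[[0,0,0],[0,0,0],[0,0,0],[0,0,0],[0,0,0],[0,0,0],[0,0,0],[0,0,0],[0,0,0],[0,0,0]],"grip":[1,1,1,1,1,1,1,1,1,1]}'
python3 - <<'E'
from h import *
shot('side','side15'); b=cv2.imread('pics/side15.png')[120:270,240:400]
shot('wrist','w15')
a=cv2.imread('pics/w15.png'); 
cv2.imwrite('pics/v15.png',np.hstack([cv2.resize(a,(400,300)),cv2.resize(b,(320,300),interpolation=cv2.INTER_CUBIC)]))
E
```

```text
t: 55.4
tool_pos: [0.4865, 0.2287, 0.158]
tool_rot: [-2.929, -0.001, 1.401]
force: [7.8, -2.1, 0.2]
grip_width: 0.0123
grasp_force: 59.7
t: 56.4
tool_pos: [0.4829, 0.2294, 0.1261]
tool_rot: [3.137, 0.001, 1.401]
force: [7.0, -2.0, 1.2]
grip_width: 0.0122
grasp_force: 59.6
t: 57.4
tool_pos: [0.4861, 0.2288, 0.0939]
tool_rot: [2.92, 0.002, 1.401]
force: [5.5, -2.5, 3.4]
grip_width: 0.012
grasp_force: 59.6
t: 58.4
tool_pos: [0.4962, 0.2269, 0.0626]
tool_rot: [2.703, 0.004, 1.4]
force: [3.7, -2.0, 3.6]
grip_width: 0.0121
grasp_force: 59.6
t: 59.4
tool_pos: [0.4963, 0.2269, 0.0625]
tool_rot: [2.704, 0.004, 1.4]
force: [6.3, -2.9, 0.3]
grip_width: 0.0119
grasp_force: 59.3
```

View pics/v15.png

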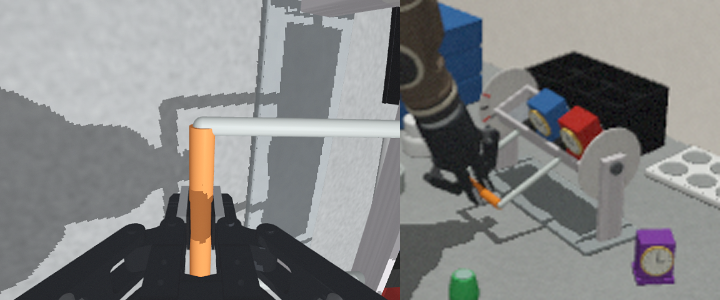

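Handle down about 25°, both clocks standing (543,112 and 580,130). Hold 2 s more, then return to level.

```bash
python3 -m handwheel '{"rot":[[0,0,0],[0,0,0],[0,0,0],[0,0,0],[0,0,0],[0,0,0],[0,0,0],[0,0,0],[0,0,0],[0,0,0]],"translation":[[0,0,0],[0,0,0],[0,0,0],[0,0,0],[0,0,0],[0,0,0],[0,0,0],[0,0,0],[0,0,0],[0,0,0]],"grip":[1,1,1,1,1,1,1,1,1,1]}'
python3 -m handwheel '{"rot":[[0,0,0],[0,0,0],[0,0,0],[0,0,0],[0,0,0],[0,0,0],[0,0,0],[0,0,0],[0,0,0],[0,0,0]],"translation":[[0,0,0],[0,0,0],[0,0,0],[0,0,0],[0,0,0],[0,0,0],[0,0,0],[0,0,0],[0,0,0],[0,0,0]],"grip":[1,1,1,1,1,1,1,1,1,1]}'
python3 -m handwheel '{"rot":[[0.0006,0.0034,0],[0.0012,0.0068,0],[0.0018,0.0102,0],[0.0024,0.0136,0],[0.0031,0.0171,0],[0.0037,0.0205,0],[0.0043,0.0239,0],[0.0049,0.0273,0],[0.0055,0.0307,0],[0.0061,0.0341,0]],"translation":[[-0.0027,0.0005,0.006],[-0.0052,0.0009,0.012],[-0.0077,0.0014,0.0181],[-0.0099,0.0018,0.0242],[-0.012,0.0021,0.0304],[-0.014,0.0025,0.0366],[-0.0159,0.0028,0.0429],[-0.0176,0.0031,0.0492],[-0.0192,0.0034,0.0555],[-0.0207,0.0037,0.0619]],"grip":[1,1,1,1,1,1,1,1,1,1]}'
python3 -m handwheel '{"rot":[[0.0006,0.0034,0],[0.0012,0.0068,0],[0.0018,0.0102,0],[0.0024,0.0136,0],[0.0031,0.0171,0],[0.0037,0.0205,0],[0.0043,0.0239,0],[0.0049,0.0273,0],[0.0055,0.0307,0],[0.0061,0.0341,0]],"translation":[[-0.0013,0.0002,0.0064],[-0.0025,0.0004,0.0129],[-0.0036,0.0006,0.0194],[-0.0045,0.0008,0.0259],[-0.0052,0.0009,0.0324],[-0.0059,0.001,0.0389],[-0.0064,0.0011,0.0454],[-0.0067,0.0012,0.0519],[-0.0069,0.0013,0.0584],[-0.007,0.0013,0.0649]],"grip":[1,1,1,1,1,1,1,1,1,1]}'
python3 -m handwheel '{"rot":[[0,0,0],[0,0,0],[0,0,0],[0,0,0],[0,0,0],[0,0,0],[0,0,0],[0,0,0],[0,0,0],[0,0,0]],"translation":[[0,0,0],[0,0,0],[0,0,0],[0,0,0],[0,0,0],[0,0,0],[0,0,0],[0,0,0],[0,0,0],[0,0,0]],"grip":[1,1,1,1,1,1,1,1,1,1]}'
```

```text
t: 60.5
tool_pos: [0.4963, 0.2269, 0.0625]
tool_rot: [2.704, 0.004, 1.4]
force: [6.9, -1.7, 0.9]
grip_width: 0.0119
grasp_force: 59.3
t: 61.5
tool_pos: [0.4963, 0.2269, 0.0625]
tool_rot: [2.704, 0.004, 1.4]
force: [6.5, -3.0, 0.4]
grip_width: 0.0123
grasp_force: 59.3
t: 62.5
tool_pos: [0.4862, 0.2288, 0.0933]
tool_rot: [2.922, 0.002, 1.4]
force: [8.4, -1.6, -2.4]
grip_width: 0.0124
grasp_force: 59.3
t: 63.5
tool_pos: [0.4828, 0.2294, 0.1252]
tool_rot: [3.14, 0.001, 1.401]
force: [8.9, -2.1, -3.9]
grip_width: 0.0121
grasp_force: 59.4
t: 64.5
tool_pos: [0.4829, 0.2294, 0.1255]
tool_rot: [3.139, 0.001, 1.401]
force: [7.5, -2.1, -0.7]
grip_width: 0.0119
grasp_force: 59.9
```

Level. Release, back up and check.

```bash
python3 -m handwheel '{"rot":[[0,0,0],[0,0,0],[0,0,0],[0,0,0],[0,0,0],[0,0,0],[0,0,0],[0,0,0],[0,0,0],[0,0,0]],"translation":[[0,0,0],[0,0,0],[0,0,0],[0,0,0],[0,0,0],[0,0,0],[0,0,0.02],[0,0,0.06],[0,0,0.12],[0,0,0.2]],"grip":[0.5,0,-0.5,-1,-1,-1,-1,-1,-1,-1]}'
python3 -m handwheel '{"rot":[[0,0,0],[0,0,0],[0,0,0],[0,0,0],[0,0,0],[0,0,0],[0,0,0],[0,0,0],[0,0,0],[0,0,0]],"translation":[[0,0,0.06],[-0.03,-0.03,0.12],[-0.06,-0.08,0.16],[-0.1,-0.14,0.2],[-0.14,-0.2,0.2],[-0.18,-0.26,0.2],[-0.2,-0.32,0.2],[-0.22,-0.38,0.2],[-0.24,-0.42,0.2],[-0.24,-0.45,0.2]],"grip":[-1,-1,-1,-1,-1,-1,-1,-1,-1,-1]}'
python3 - <<'E'
from h import *
shot('top','top16')
Z=load('top16');W=cloud(Z)
a=np.radians(-10.2); ex=np.array([np.cos(a),np.sin(a)]);ey=np.array([-ex[1],ex[0]])
d=W[...,:2]-np.array([.6298,.2012]); X=d@ex;Y=d@ey;Zz=W[...,2]
for y in(0,-.08):
    m=(abs(X)<.04)&(abs(Y-y)<.038)&(abs(Zz-.185)<.012); rect(W[m],str(y))
r=(abs(X)<.05)&(Y>.045)&(Y<.11)&(Zz>.132)&(Zz<.16)
for s in(-1,1): q=r&(X*s>.02); print('rim',np.median(X[q]),np.median(Zz[q]))
hsv=cv2.cvtColor(Z['im'],cv2.COLOR_RGB2HSV); m=(hsv[...,0]<18)&(hsv[...,1]>160)&(abs(X+.15)<.03)&(abs(Y)<.08); print('handle',np.median(Zz[m]),np.percentile(Zz[m],90))
E
```

```text
t: 65.5
tool_pos: [0.4809, 0.2291, 0.2254]
tool_rot: [-3.14, 0.003, 1.401]
force: [0.7, 1.3, 0.4]
grip_width: 0.0855
grasp_force: 0.0
t: 66.5
tool_pos: [0.3605, 0.0034, 0.3263]
tool_rot: [3.14, 0.001, 1.4]
force: [-0.1, -0.4, 0.5]
grip_width: 0.0853
grasp_force: 0.0
0 434 c [629.6 200.4] size [52.2 46.2] zmed 0.1845
   edge 46.2 dir -5.6
   edge 52.2 dir 84.4
-0.08 440 c [618.3 124.7] size [50.7 48.3] zmed 0.1848
   edge 48.3 dir -10.5
   edge 50.7 dir 79.5
rim -0.030247870521429833 0.13850339621732172
rim 0.031001008476719633 0.13829485587628904
handle 0.13163893281573538 0.1352718663776655
```

View pics/top16.png

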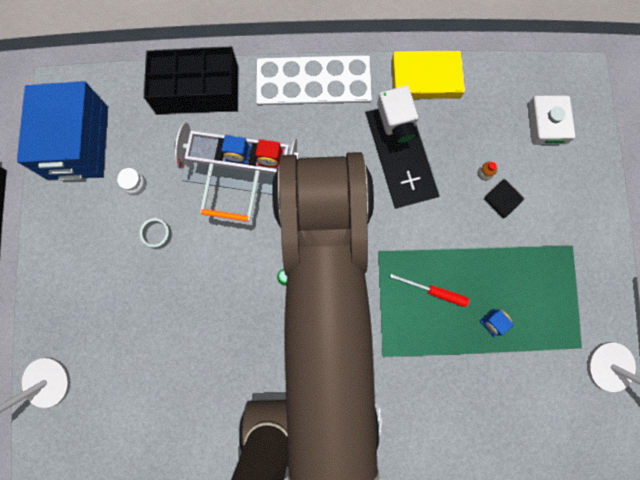

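The cradle is level (rims 0.1385 and 0.1383 m). Blue (236,149) and red (268,152) stand in their pockets with dials to the handle, and the visible bystanders have not moved. Handing in.

```bash
python3 -c "
from bench import ticket; print(ticket.close_job())"
```

```text
the job is handed in; nothing more can be done
None
```

The job is handed in at about 67 s: blue then red were shown dial and back (no black clock was found), both stand in the level cradle with dials to the handle, and it was tilted about 25° each way with 2 s holds.

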